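# Stack the mould press

### The job

Load the mould press on the bench: lower the plain drilled plate over all four guide posts until it sits flat on their collars, then slide the mould frame along the feed rails, without lifting it off, down the small step and onto the middle of that plate. Then lower the ribbed plate, ribs up, over the four posts until it lies flat on the mould, and stand the brass cube on it between the ribs, in the middle, to weigh it down. Let go of everything and leave the flux jar, pliers and tape where they are.

Things in the scene. Friction and masses are not known exactly. Their poses are not given: they have to be found in the camera images.
- press: Hand mould press, fixed on the right bench: dark steel base 205 x 148 x 10 mm with four upright steel posts and two feed rails. Origin: on the bench, midway between the posts; x points from the rails towards the posts (roughly to the robot's right), y along the long side of the post pattern, z up.
- press_axis (a point): Point midway between the posts, 36 mm above the bench, axes as the press. Posts at x = +-18, y = +-62 mm from it. Each is a collar 18 mm thick up to 36 mm above the bench (its flat shoulder carries the plain plate), then a pin 9 mm thick up to 77 mm and a cone narrowing to 3 mm at 85 mm. Seated, the plain plate's top is at 44 mm, the ribbed plate's underside at 64 mm.
- press_rails (a point): Middle of the feed rails at the height of their tops, 46 mm above the bench, 94 mm on the -x side of the posts' middle. The two aluminium rails run along x, 120 mm long, 24 mm wide each, centred at y = +-38 mm, with an open slot 52 mm wide between. The seated plain plate starts 4 mm beyond their ends, its top 2 mm lower.
- lower_plate_center (a point): Centre (half-way up) of the plain plate: flat aluminium, 60 (x) x 150 (y) x 8 mm (z), no ribs, 0.2 kg. Four through holes, 13 mm wide, at x = +-18, y = +-62 mm. The same after half a turn. Lies flat on the left bench or in front of the press (the two plates swap places at random).
- top_plate_center (a point): Centre (half-way up the 8 mm plate) of the ribbed plate: outline and holes as the plain plate (60 x 150 x 8 mm), 0.22 kg, with two ribs on its upper face, 6 mm high above the face, 6 mm thick, along x at y = +-35 mm, 64 mm clear between. Lies flat, ribs up, in the other place.
- mould_center (a point): Centre (half-way up) of the mould frame: flat steel block 50 (x) x 90 (y) x 20 mm (z) with dark rubber in its top face, 0.3 kg, lying across the two feed rails, about 110 mm on the -x side of the posts' middle.
- weight_center (a point): Centre (half-way up) of the brass weight: a 50 mm brass cube with domed hollows in its faces (a doming block), 0.6 kg, standing on the left bench.
- flux_jar: Bystander, not to be moved: white jar with a teal screw lid, 57 mm across, 63 mm tall. Origin at the centre of its underside.
- pliers: Bystander, not to be moved: red-handled flat-nosed pliers, 140 mm long, lying flat. Origin at the centre of its underside.
- tape: Bystander, not to be moved: roll of masking tape lying flat, 103 mm across, 25 mm tall. Origin at the centre of its underside.
There are look-alikes about, which are no part of the job. What is meant by the part that bears weight_center is not blue, pink or purple, and is the larger of those in its own colour.

How it is judged:
On the way, in this order (a step that is already met when the one before it is completed fails the run):
1. the plain plate lies flat on the four collars, let go (horizontal distance between lower_plate_center and press_axis below 0.006 m and angle between the y axis of lower_plate_center and the y axis of press, either way round below 0.08 rad and angle between lower_plate_center's own z axis and vertical below 0.06 rad and z of lower_plate_center in the frame of press between 0.037 and 0.043 m and contact force between the fingers and lower_plate below 0.1 N), for 0.2 s.
2. the mould frame rests on the middle of the plain plate, let go (horizontal distance between lower_plate_center and press_axis below 0.006 m and angle between the y axis of lower_plate_center and the y axis of press, either way round below 0.08 rad and angle between lower_plate_center's own z axis and vertical below 0.06 rad and z of lower_plate_center in the frame of press between 0.037 and 0.043 m and horizontal distance between mould_center and press_axis below 0.012 m and angle between the y axis of mould_center and the y axis of press, either way round below 0.15 rad and z of mould_center in the frame of press between 0.051 and 0.057 m and contact force between the fingers and mould below 0.1 N), for 0.2 s.
3. the ribbed plate, over all four posts, lies flat on the mould, let go (horizontal distance between each of lower_plate_center, top_plate_center and press_axis below 0.006 m and angle between the y axis of each of lower_plate_center, top_plate_center and the y axis of press, either way round below 0.08 rad and angle between each of lower_plate_center, top_plate_center's own z axis and vertical below 0.06 rad and z of lower_plate_center in the frame of press between 0.037 and 0.043 m and horizontal distance between mould_center and press_axis below 0.012 m and angle between the y axis of mould_center and the y axis of press, either way round below 0.15 rad and z of mould_center in the frame of press between 0.051 and 0.057 m and z of top_plate_center in the frame of press between 0.065 and 0.071 m and contact force between the fingers and top_plate below 0.1 N), for 0.2 s.
4. the brass cube stands on the ribbed plate between its ribs (horizontal distance between each of lower_plate_center, top_plate_center and press_axis below 0.006 m and angle between the y axis of each of lower_plate_center, top_plate_center and the y axis of press, either way round below 0.08 rad and angle between each of lower_plate_center, top_plate_center's own z axis and vertical below 0.06 rad and z of lower_plate_center in the frame of press between 0.037 and 0.043 m and horizontal distance between mould_center and press_axis below 0.012 m and angle between the y axis of mould_center and the y axis of press, either way round below 0.15 rad and z of mould_center in the frame of press between 0.051 and 0.057 m and z of top_plate_center in the frame of press between 0.065 and 0.071 m and horizontal distance between weight_center and press_axis below 0.016 m and angle between weight_center's own z axis and vertical below 0.08 rad and z of weight_center in the frame of press between 0.093 and 0.101 m), for 0.2 s.
At the end, for the whole second after the job is handed in: Plain plate flat on the collars, mould on it (within 12 mm of the press axis), ribbed plate flat on the mould, ribs up, both plates over all four posts (6 mm), brass cube standing between the ribs (16 mm); heights within 3 mm, cube 4 mm; all released and at rest (all of step 4 and linear speed of each of lower_plate, mould, top_plate, weight below 0.03 m/s); the robot touches nothing.
It fails at once if the mould frame is lifted (more than 12 mm) instead of slid, or falls off the rails or plate (z of mould_center in the frame of press above 0.068 m or z of mould_center in the frame of press below 0.046 m).
It fails at once if the mould frame tips by more than 0.25 rad (angle between mould_center's own z axis and vertical above 0.25 rad).
It fails at once if a bystander is moved by more than 20 mm (distance of any of flux_jar, pliers, tape from where it was at the start of the episode above 0.02 m).
It also fails if it takes over 72 s, if anything falls off the work surface, if the arm or the gripper's body presses on something with over 40 N, if the wrist force passes 120 N, or if a joint passes its speed limit or range.

### The arm

A 7-joint arm with a two-finger parallel gripper is mounted at the origin on a cart in front of the work surface, level with it; the furniture and walls round the work are solid. World frame = base frame: x ahead of the robot, y to its left, z up, the work surface at z = 0. Lengths are in m, angles in rad, forces in N, time in s.
With the tool pointing down it reaches from about 0.425 to 0.95 m from the base axis. Payload 4.7 kg.
Tool frame: the origin (TCP) lies midway between the tips of the shut fingers; the grasp point (between the pads) lies 19 mm behind it; z points along the fingers, y is the line along which they close (so a half turn about z gives the same grasp; the last joint's range is limited). The gripper opens to 85 mm and grips with 20 to 120 N. Pads are 22 mm wide; open, the fingers measure 114 mm over their backs; the gripper's body (76 mm by 85 mm) begins 54 mm behind the grasp point. The pads swing forward as they close: fully open they stand 13 mm farther back than shut.
Start: joints at [-1.255, 0.469, -0.049, 1.532, 0.024, 1.141, -0.082], TCP at [0.228, 0.635, 0.231] pointing down, gripper open.
Joint ranges: [-2.59, 2.59], [-0.33, 1.99], [-1.39, 1.29], [0.1, 2.45], [-1.04, 4.18], [0.21, 1.99], [-2.66, 2.66]. Speed limits (rad/s): [2.57, 2.57, 3.14, 3.14, 3.14, 3.14, 3.14].

### API

Orientations are given as a unit quaternion [x, y, z, w].
In Python, from cell import observe, viewer, ticket gives the robot as it stands. The module is installed in compiled form; this text tells all that it offers.
- The arm moves only by the tool play_rows, never from a script. Its arguments are lists of equal length, an entry for each row: "dp": the shift along the tool's x, y, z normalised to -1 to 1, where 1 is 0.2 m, a list of three; "twist": the turn about the tool's z normalised to -1 to 1, where 1 is 60 degrees; "grip": the closure, from 0 (fully open) to 1 (shut). A call has 1 to 12 rows; each row is the pose to reach, as a shift and turn from the pose commanded when the call began, along the tool's axes at that moment; what a row does not reach only later rows make up. A row lasts 1/12 s, in which the tool goes at most 41.7 mm and 7.16 degrees, less where a joint would pass 70% of its speed; a pose out of reach is approached as far as the arm can. A call with a number of a shift or a turn outside -1 to 1 is refused whole. A call with a gripper value outside its range is refused whole. The fingers move at their own pace and stop on an object; "force" is the grip in N (left out, the last holds). Time passes only in rows, so rows that repeat a pose let the fingers close. It gives the time, the measured TCP pose, the force, the opening and the grip force at its end, in the units of the state.
- observe(): the state, without advancing time (a new reading comes with each control period).
- viewer.get_image(name): name is "side" or "top"; returns a dict with "image" (480x640x3 uint8, red, green, blue), "depth" (480x640 float32, m along the optical axis (not along the pixel's ray), 0 where there is no reading), "fx", "fy", "cx", "cy" (pixels), "k1" (the pictures are not rectified: a ray, as slopes to the right and down, at radius r is drawn at 1 + k1 r^2 times it, then the intrinsics apply), "T" (4x4, takes a point from camera to world coordinates). Camera axes: x right, y down, z forward; pixel columns grow to the right and rows downward; lengths in m; the calibration is good to about 2 mm. A picture is of the moment at which its call begins.
- ticket.job_done(): hands the job in; it is judged then, once.
The state is a dict: "time_s": time; "qpos": joint angles; "dq": joint speeds; "effort": joint torques, N m; "position": TCP position; "eef_rot": TCP orientation; "force": force on the tool from outside, world axes, zero at the start; "moment": the same for the moment, N m; "finger_gap": opening from 0.0 (shut) to 1.0 (fully open); "gripper_force": force on a finger pad.
Only numpy, scipy, OpenCV 4.12 (cv2) and the standard library are available. Lean on these libraries where they do the work, as an engineer would, in place of code of your own. Each camera call takes 0.05 s, during which the arm holds its last target. There are 200 camera calls.

## Working session

There is one attempt and no reset: what is moved stays moved. The work goes in short steps, Python scripts to look and compute and a tool call to move; the robot and the scene stay as the last step left them, time stands still between calls to the robot, and variables do not carry over. Pictures are saved under pics/ and viewed, at most 12 in all, crops included, and the job is handed in when it is done.

Besides the shell and the picture viewer there is one more tool, called after "Emit:" in YAML: its name, and indented under it one key for each argument. play_rows: Moves the arm, as the interface text tells. Its arguments: {"type":"object","properties":{"dp":{"type":"array","items":{"type":"array","items":{"type":"number","minimum":-1,"maximum":1}}},"twist":{"type":"array","items":{"type":"number","minimum":-1,"maximum":1}},"grip":{"type":"array","items":{"type":"number"}},"force":{"type":"number"}},"required":["dp","twist","grip"]}

```bash
mkdir -p pics
cat > h.py <<'E'
import numpy as np, cv2, json
from cell import observe, viewer, ticket
def shot(n, save=None):
    d=viewer.get_image(n)
    if save: cv2.imwrite('pics/'+save, d['image'][:,:,::-1])
    np.savez('/tmp/%s.npz'%n, **d)
    return d
def rays(d,uv):
    uv=np.asarray(uv,float).reshape(-1,2)
    K=np.array([[d['fx'],0,d['cx']],[0,d['fy'],d['cy']],[0,0,1]],float)
    p=cv2.undistortPoints(uv.reshape(-1,1,2),K,np.array([float(d['k1']),0,0,0])).reshape(-1,2)
    return np.c_[p,np.ones(len(p))]
def plane(d,uv,z):
    r=rays(d,uv)@d['T'][:3,:3].T; o=d['T'][:3,3]
    return o+r*((z-o[2])/r[:,2])[:,None]
def cloud(d):
    h,w=d['depth'].shape
    v,u=np.mgrid[:h,:w]
    r=rays(d,np.c_[u.ravel(),v.ravel()])*d['depth'].reshape(-1,1)
    return (r@d['T'][:3,:3].T+d['T'][:3,3]).reshape(h,w,3)
E
python3 - <<'E'
from h import *
for n in('top','side'):
    d=shot(n,n+'0.png'); print(n,d['T'].round(3).tolist(),d['fx'],d['k1'])
o=observe(); print(o['position'],o['eef_rot'],o['finger_gap'],o['time_s'])
E
```

```text
top [[-0.021, -0.974, 0.225, 0.166], [-1.0, 0.021, -0.005, 0.037], [0.0, -0.225, -0.974, 1.42], [0.0, 0.0, 0.0, 1.0]] 449.85486855877616 -0.06763567518363578
side [[-0.993, -0.075, 0.087, 0.368], [-0.114, 0.641, -0.759, 0.902], [0.001, -0.764, -0.645, 0.81], [0.0, 0.0, 0.0, 1.0]] 435.1420239530538 -0.10409531652439773
[0.22798103 0.63476571 0.23037172] [ 1.71552289e-01  9.85174620e-01 -8.75100580e-04 -1.16190923e-04] 1.005080756066948 0.1
```

View pics/top0.png

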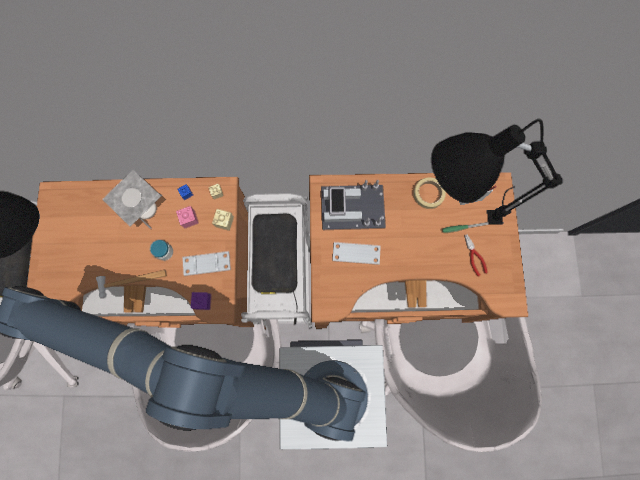

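View pics/side0.png

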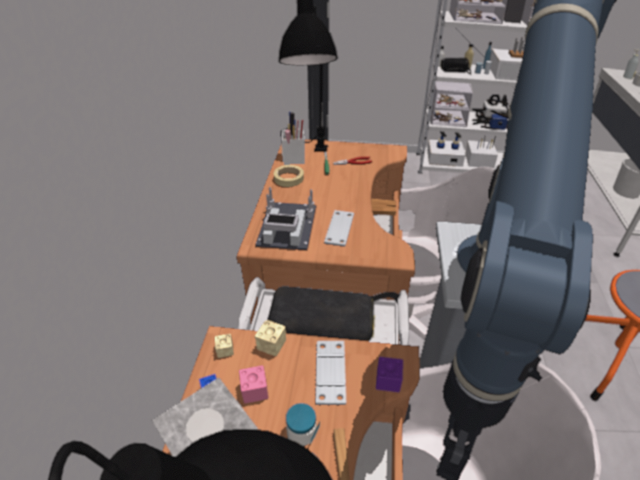

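The top view shows the press at (352,206), the plain plate at (357,252) and the ribbed plate at (206,263). Five cubes are about: pink (187,217), blue (185,191), purple (200,300), large brass/yellow (222,219) and small brass/yellow (215,190). The weight is the large yellowish one at (222,219), because it is neither blue, pink nor purple and is larger than (215,190). I'll confirm that with enlarged crops.

Run:
```python
from h import *
a=cv2.imread('pics/top0.png')
b=cv2.imread('pics/side0.png')
c=[cv2.resize(a[175:275,310:400],(400,444),interpolation=cv2.INTER_CUBIC)[:300*2],
cv2.resize(a[175:275,165:255],(400,444),interpolation=cv2.INTER_CUBIC)]
cv2.imwrite('pics/c1.png',np.hstack(c))
c=[cv2.resize(b[185:260,250:360],(400,273),interpolation=cv2.INTER_CUBIC),
cv2.resize(b[315:415,200:347],(400,273),interpolation=cv2.INTER_CUBIC)]
cv2.imwrite('pics/c2.png',np.hstack(c))
```

```text
(no output)
```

View pics/c1.png

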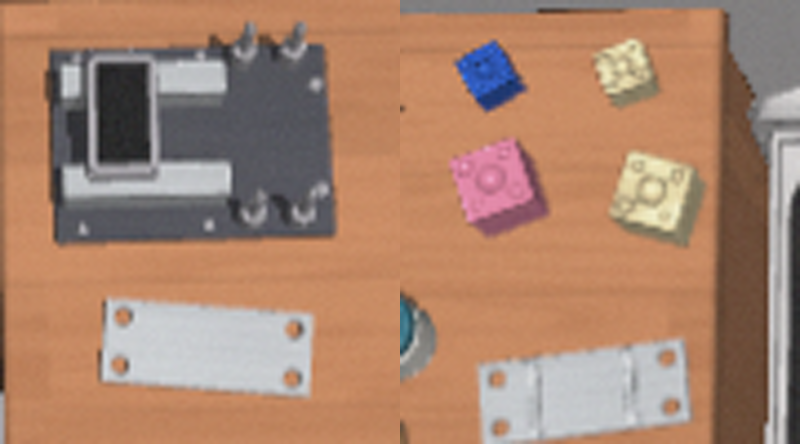

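View pics/c2.png

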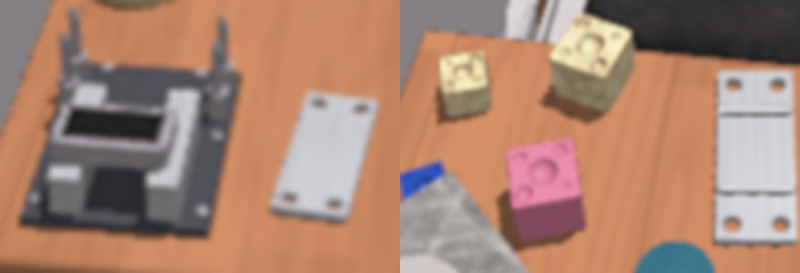

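The crops confirm the large brass cube at top (222,219), side (270,338). The small brass cube is at top (215,190). The press has its rails on the left and posts on the right, and the plain plate has four holes and no ribs. Next I'll measure all of these.

```bash
cat >> h.py <<'E'
S=8
def blobs(d,roi,f,z,amin=20):
    u0,v0,u1,v1=roi
    im=cv2.resize(d['image'][v0:v1,u0:u1],None,fx=S,fy=S,interpolation=cv2.INTER_CUBIC)
    hsv=cv2.cvtColor(im,cv2.COLOR_RGB2HSV).astype(int)
    m=f(hsv[...,0],hsv[...,1],hsv[...,2]).astype(np.uint8)
    cs,hi=cv2.findContours(m,cv2.RETR_CCOMP,cv2.CHAIN_APPROX_NONE)
    out=[]
    for i,c in enumerate(cs):
        if cv2.contourArea(c)<amin*S*S: continue
        uv=(c.reshape(-1,2)+.5)/S-.5+[u0,v0]
        p=plane(d,uv,z)[:,:2]
        (cx,cy),(w,h),a=cv2.minAreaRect((p*1000).astype(np.float32))
        M=cv2.moments((p*1000).astype(np.float32).reshape(-1,1,2))
        if w>h: pass
        else: w,h,a=h,w,a+90
        a=(a+90)%180-90
        out.append(dict(hole=hi[0][i][3]>=0,c=(round(cx,1),round(cy,1)),m=(round(M['m10']/M['m00'],1),round(M['m01']/M['m00'],1)),wh=(round(w,1),round(h,1)),a=round(a,2),uv=uv.mean(0).round(1).tolist(),p=p))
    return out
def show(t,bs):
    for b in bs: print(t,{k:v for k,v in b.items() if k!='p'})
def load(n): return dict(np.load('/tmp/%s.npz'%n))
E
python3 - <<'E'
from h import *
d=load('top'); s=load('side')
br=lambda h,S_,v:(S_<45)&(v>150)
show('plain',blobs(d,(325,235,390,270),br,.008,3))
show('ribbed',blobs(d,(178,244,240,280),br,.008,3))
show('rails',blobs(d,(312,175,392,232),br,.046,10))
show('base',blobs(d,(312,175,392,235),lambda h,S_,v:~((S_>75)&((h<20))),.010,40))
ye=lambda h,S_,v:(h>17)&(h<35)&(S_>35)&(v>185)
show('cube',blobs(d,(200,180,236,235),ye,.05,10))
show('sPlain',blobs(s,(315,200,365,255),lambda h,S_,v:(S_<60)&(v>130),.008,3))
show('sRib',blobs(s,(308,335,355,410),lambda h,S_,v:(S_<60)&(v>130),.008,3))
show('sRails',blobs(s,(250,190,325,255),br,.046,10))
show('scube',blobs(s,(210,315,295,365),ye,.05,10))
C=cloud(d)
for n,(u,v) in dict(plain=(357,252),rail=(330,215),mould=(337,200),cube=(222,217),rib=(206,263)).items(): print(n,C[v,u].round(4))
E
```

```text
plain {'hole': np.False_, 'c': (438.5, -89.4), 'm': (438.4, -89.5), 'wh': (150.3, 61.1), 'a': 84.39, 'uv': [356.2, 252.9]}
plain {'hole': np.True_, 'c': (414.4, -149.8), 'm': (414.3, -149.7), 'wh': (14.4, 12.1), 'a': 88.73, 'uv': [375.3, 259.8]}
plain {'hole': np.True_, 'c': (426.6, -26.3), 'm': (426.9, -26.4), 'wh': (13.2, 12.6), 'a': 88.34, 'uv': [336.6, 256.8]}
plain {'hole': np.True_, 'c': (450.1, -152.9), 'm': (450.3, -153.0), 'wh': (14.1, 13.1), 'a': 87.1, 'uv': [375.8, 248.7]}
plain {'hole': np.True_, 'c': (462.8, -29.8), 'm': (462.5, -29.9), 'wh': (13.8, 12.6), 'a': -45.92, 'uv': [337.3, 245.8]}
ribbed {'hole': np.False_, 'c': (415.1, 390.9), 'm': (415.1, 390.9), 'wh': (150.9, 61.3), 'a': -83.79, 'uv': [206.0, 263.1]}
ribbed {'hole': np.True_, 'c': (390.6, 450.4), 'm': (390.5, 450.2), 'wh': (12.4, 11.4), 'a': -44.36, 'uv': [187.2, 271.0]}
ribbed {'hole': np.True_, 'c': (404.1, 327.5), 'm': (404.0, 327.5), 'wh': (12.2, 11.3), 'a': -45.03, 'uv': [225.6, 266.1]}
ribbed {'hole': np.True_, 'c': (426.4, 453.9), 'm': (426.4, 454.0), 'wh': (12.8, 11.8), 'a': -44.4, 'uv': [186.5, 259.
[... 1884 characters left out ...]
), 'wh': (122.5, 107.8), 'a': -88.97, 'uv': [287.5, 222.7]}
sRails {'hole': np.False_, 'c': (628.8, -91.4), 'm': (628.8, -91.3), 'wh': (29.3, 24.7), 'a': -89.11, 'uv': [274.0, 210.8]}
scube {'hole': np.False_, 'c': (644.0, 377.8), 'm': (644.0, 378.2), 'wh': (35.9, 34.7), 'a': -68.64, 'uv': [222.8, 341.2]}
scube {'hole': np.False_, 'c': (550.5, 339.4), 'm': (550.3, 339.5), 'wh': (51.0, 49.7), 'a': -15.62, 'uv': [269.5, 331.2]}
scube {'hole': np.True_, 'c': (545.8, 332.9), 'm': (545.4, 333.5), 'wh': (15.7, 6.4), 'a': -38.95, 'uv': [272.1, 328.9]}
plain [ 0.4416 -0.0926  0.0048]
rail [ 0.551  -0.0076  0.0599]
mould [ 0.5978 -0.0308  0.066 ]
cube [0.5565 0.3357 0.0436]
rib [0.4149 0.3903 0.0098]
```

```bash
cat > press.py <<'E'
from h import *
def edge(p,ax,lo,hi,side):
    # extreme boundary along axis 1-ax... bins over p[:,ax] in lo..hi; fit line
    o=1-ax; q=[]
    for b in np.arange(lo,hi,.004):
        s=p[(p[:,ax]>=b)&(p[:,ax]<b+.004)]
        if len(s): q.append(s[np.argmax(side*s[:,o])])
    q=np.array(q); k=np.polyfit(q[:,ax],q[:,o],1)
    r=q[:,o]-np.polyval(k,q[:,ax]); g=abs(r)<.002; k=np.polyfit(q[g,ax],q[g,o],1)
    return k,abs(r).max()
E
python3 - <<'E'
from press import *
for n,roi in(('top',(312,175,392,235)),('side',(248,185,325,255))):
    d=load(n)
    b=max(blobs(d,roi,lambda h,S_,v:~((S_>75)&((h<20))),.010,40),key=lambda b:len(b['p']))['p']
    print(n,'base bounds',b.min(0).round(4),b.max(0).round(4))
    for t,a in dict(near=(1,-.17,0,-1),far=(1,-.10,0,1),left=(0,.54,.65,1),right=(0,.54,.62,-1)).items():
        k,r=edge(b,*a); print(t,'slope deg %.2f'%np.degrees(np.arctan(k[0])),'at mid',np.round(np.polyval(k,[-.0845 if a[0]==1 else .593]),4),'res',r.round(4))
    for R in blobs(d,roi,lambda h,S_,v:(S_<45)&(v>165),.046,5):
        p=R['p']; print('rail',R['hole'],p.min(0).round(4),p.max(0).round(4),R['c'],R['wh'],R['a'])
    show('rub',blobs(d,(roi[0]+10,roi[1]+8,roi[0]+40,roi[1]+45) if n=='top' else (262,210,300,228),lambda h,S_,v:v<60,.066,8))
d=load('top')
im=cv2.resize(d['image'][178:234,318:392],None,fx=10,fy=10,interpolation=cv2.INTER_CUBIC)[:,:,::-1]
cv2.imwrite('pics/press10.png',im)
E
```

```text
top base bounds [ 0.5171 -0.1869] [0.6848 0.0189]
near slope deg -0.44 at mid [0.5187] res 0.0008
far slope deg 0.09 at mid [0.6658] res 0.0008
left slope deg 0.21 at mid [0.0184] res 0.0005
right slope deg 0.40 at mid [-0.1861] res 0.0005
rail False [ 0.6174 -0.0021] [0.6411 0.0104] (629.2, 4.4) (23.6, 12.5) -1.2
rail False [ 0.56   -0.0506] [ 0.6445 -0.0078] (595.1, -15.2) (92.3, 36.8) 24.79
rail False [ 0.5426 -0.1078] [0.648 0.011] (595.5, -48.5) (118.8, 105.3) 89.76
rub {'hole': np.False_, 'c': (581.8, 1.4), 'm': (583.3, 0.7), 'wh': (37.7, 12.7), 'a': -0.09, 'uv': [327.2, 205.0]}
rub {'hole': np.False_, 'c': (598.3, -31.9), 'm': (598.2, -31.2), 'wh': (71.8, 35.4), 'a': -1.12, 'uv': [337.2, 200.0]}
side base bounds [ 0.5166 -0.266 ] [0.6844 0.0276]
near slope deg -0.58 at mid [0.5177] res 0.0003
far slope deg -1.24 at mid [0.6641] res 0.0014
left slope deg 0.83 at mid [0.0265] res 0.0013
right slope deg -8.70 at mid [-0.1821] res 0.0444
rail False [ 6.165e-01 -3.000e-04] [0.6388 0.0139] (627.6, 6.9) (22.2, 14.1) 1.7
rail False [ 0.5404 -0.1066] [0.5647 0.0133] (552.3, -46.7) (119.8, 23.7) -89.38
rail False [ 0.6174 -0.1045] [ 0.64   -0.0782] (628.8, -91.4) (26.1, 22.7) 88.4
rub {'hole': np.False_, 'c': (595.9, -30.9), 'm': (596.1, -30.7), 'wh': (68.9, 28.2), 'a': -0.53, 'uv': [280.7, 218.8]}press.py:9: RankWarning: Polyfit may be poorly conditioned
  r=q[:,o]-np.polyval(k,q[:,ax]); g=abs(r)<.002; k=np.polyfit(q[g,ax],q[g,o],1)
```

View pics/press10.png

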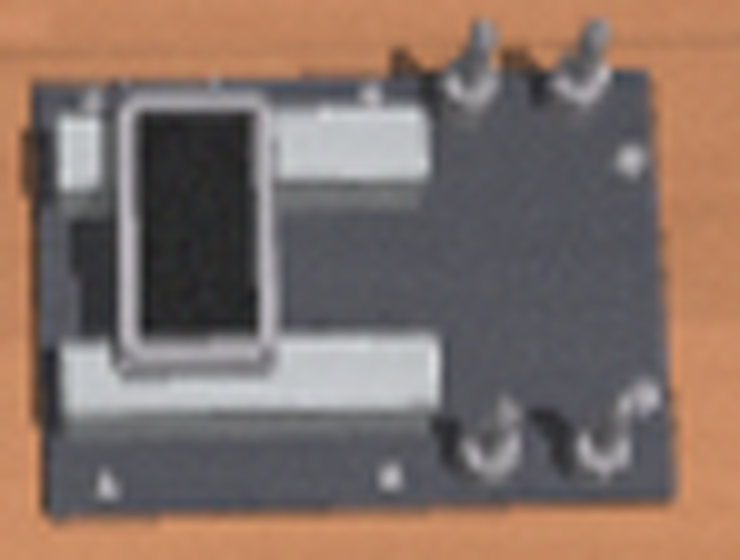

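The crop shows near and far rails at crop (250,375) and (350,145). The mould is at (197,230), and the four posts rise from about (490,450), (605,450), (470,85) and (585,85). In the mean frame of both cameras the posts' middle is about (0.592,-0.1415), with the press x axis at -89.5°. The plain plate is at (0.437,-0.0885), long axis at 84.4°.

```bash
cat > plan.py <<'E'
import sys, numpy as np
from cell import observe
# usage: plan.py "x y z yaw" ... (mm, deg; yaw of tool y; z of TCP). prints dp,twist for successive calls
o=observe(); x,y,z,w=o['eef_rot']
yv=np.array([2*(x*y-z*w),1-2*(x*x+z*z)]); psi=np.degrees(np.arctan2(yv[1],yv[0]))
zt=np.array([2*(x*z+y*w),2*(y*z-x*w)])
p=np.array(o['position'])*1000
print('t %.2f'%o['time_s'],'pos',p.round(1),'yaw %.2f'%psi,'tilt',zt.round(4),'q7 %.2f'%o['qpos'][6],'gap %.3f'%o['finger_gap'],'gf %.1f'%o['gripper_force'],'F',np.round(o['force'],1))
for a in sys.argv[1:]:
    t=np.array([float(v) for v in a.split()]); d=t[:3]-p; r=np.radians(psi)
    s=[-np.sin(r)*d[0]+np.cos(r)*d[1], np.cos(r)*d[0]+np.sin(r)*d[1], -d[2]]
    tw=-((t[3]-psi+180)%360-180)
    print('->',a,'dp',np.round(np.array(s)/200,4).tolist(),'twist',round(tw/60,4)); p=t[:3]; psi=t[3]
E
python3 plan.py "360 500 230 50" "480 330 230 20" "460 150 230 0" "445 -10 150 -5.6" "437.3 -88.5 60 -5.6" "437.3 -88.5 -3.5 -5.6"
```

```text
t 0.10 pos [228.  634.8 230.4] yaw 70.24 tilt [-0.0005 -0.0017] q7 -0.08 gap 1.005 gf 0.0 F [-0.4 -1.1 -0.7]
-> 360 500 230 50 dp [-0.849, -0.411, 0.0019] twist 0.3374
-> 480 330 230 20 dp [-1.006, -0.2655, -0.0] twist 0.5
-> 460 150 230 0 dp [-0.8115, -0.4018, -0.0] twist 0.3333
-> 445 -10 150 -5.6 dp [-0.8, -0.075, 0.4] twist 0.0933
-> 437.3 -88.5 60 -5.6 dp [-0.3944, -0.0, 0.45] twist -0.0
-> 437.3 -88.5 -3.5 -5.6 dp [0.0, 0.0, 0.3175] twist -0.0
```

Emit:
play_rows:
  dp:
    - [-0.85,-0.41,0]
    - [-0.85,-0.41,0]
    - [-0.85,-0.41,0]
    - [-0.85,-0.41,0]
    - [-0.85,-0.41,0]
  twist: [0.34,0.34,0.34,0.34,0.34]
  grip: [0,0,0,0,0]
  force: 60

```text
time_s: 0.52
position: [0.3649, 0.4956, 0.231]
eef_rot: [0.346, 0.938, -0.001, 0.001]
force: [0.3, 0.1, -0.5]
finger_gap: 1.001
gripper_force: 0.0
```

Emit:
play_rows:
  dp:
    - [-1,-0.265,0]
    - [-1,-0.265,0]
    - [-1,-0.265,0]
    - [-1,-0.265,0]
    - [-1,-0.265,0]
    - [-1,-0.265,0]
  twist: [0.5,0.5,0.5,0.5,0.5,0.5]
  grip: [0,0,0,0,0,0]

```text
time_s: 1.02
position: [0.4848, 0.3214, 0.2314]
eef_rot: [0.581, 0.814, -0.001, 0.003]
force: [0.9, -1.9, 0.1]
finger_gap: 1.002
gripper_force: 0.0
```

Emit:
play_rows:
  dp:
    - [-0.81,-0.4,0]
    - [-0.81,-0.4,0]
    - [-0.81,-0.4,0]
    - [-0.81,-0.4,0]
    - [-0.81,-0.4,0]
    - [-0.81,-0.4,0]
  twist: [0.333,0.333,0.333,0.333,0.333,0.333]
  grip: [0,0,0,0,0,0]

```text
time_s: 1.52
position: [0.4583, 0.1472, 0.2313]
eef_rot: [0.71, 0.704, -0.0, -0.0]
force: [0.8, 0.7, -0.2]
finger_gap: 0.999
gripper_force: 0.0
```

```bash
python3 plan.py "445 -10 150 -5.6" "437.3 -88.5 60 -5.6" "437.3 -88.5 -3.5 -5.6"
```

```text
t 1.52 pos [458.3 147.2 231.3] yaw -0.53 tilt [-0.0007 -0.0005] q7 -0.33 gap 0.999 gf 0.0 F [ 0.8  0.7 -0.2]
-> 445 -10 150 -5.6 dp [-0.7867, -0.0592, 0.4067] twist 0.0845
-> 437.3 -88.5 60 -5.6 dp [-0.3944, -0.0, 0.45] twist -0.0
-> 437.3 -88.5 -3.5 -5.6 dp [0.0, 0.0, 0.3175] twist -0.0
```

Emit:
play_rows:
  dp:
    - [-0.79,-0.06,0.41]
    - [-0.79,-0.06,0.41]
    - [-0.79,-0.06,0.41]
    - [-0.79,-0.06,0.41]
    - [-0.79,-0.06,0.41]
  twist: [0.085,0.085,0.085,0.085,0.085]
  grip: [0,0,0,0,0]

```text
time_s: 1.93
position: [0.4443, -0.0102, 0.147]
eef_rot: [0.74, 0.672, -0.002, -0.001]
force: [-0.8, -0.4, 0.0]
finger_gap: 1.001
gripper_force: 0.0
```

Emit:
play_rows:
  dp:
    - [-0.394,0,0.5]
    - [-0.394,0,0.5]
    - [-0.394,0,0.5]
    - [-0.394,0,0.5]
    - [-0.394,0,0.5]
    - [-0.394,0,0.5]
  twist: [0,0,0,0,0,0]
  grip: [0,0,0,0,0,0]

```text
time_s: 2.43
position: [0.4402, -0.0837, 0.0493]
eef_rot: [0.738, 0.675, 0.0, -0.0]
force: [-0.4, 0.6, -0.4]
finger_gap: 1.004
gripper_force: 0.0
```

```bash
python3 plan.py "437.3 -88.5 -3.5 -5.6"
```

```text
t 2.43 pos [440.2 -83.7  49.3] yaw -5.15 tilt [0.0001 0.0005] q7 0.32 gap 1.004 gf 0.0 F [-0.4  0.6 -0.4]
-> 437.3 -88.5 -3.5 -5.6 dp [-0.0255, -0.0123, 0.2638] twist 0.0075
```

Emit:
play_rows:
  dp:
    - [-0.026,-0.012,0.1]
    - [-0.026,-0.012,0.15]
    - [-0.026,-0.012,0.15]
    - [-0.026,-0.012,0.15]
  twist: [0.0075,0.0075,0.0075,0.0075]
  grip: [0,0,0,0]

```text
time_s: 2.77
position: [0.437, -0.0884, 0.0197]
eef_rot: [0.741, 0.672, 0.0, -0.0]
force: [0.0, -0.8, -0.0]
finger_gap: 0.999
gripper_force: 0.0
```

```bash
python3 plan.py "437.3 -88.5 -3.5 -5.6"; python3 -c "
from h import *
shot('side','s1.png')
print([observe()['position'].round(4).tolist()])"; python3 plan.py
```

```text
t 2.77 pos [437.  -88.4  19.7] yaw -5.55 tilt [0.0005 0.0007] q7 0.37 gap 0.999 gf 0.0 F [ 0.  -0.8 -0. ]
-> 437.3 -88.5 -3.5 -5.6 dp [-0.0001, 0.0013, 0.1161] twist 0.0008
[[0.4373, -0.0887, 0.02]]
t 2.82 pos [437.3 -88.7  20. ] yaw -5.57 tilt [0.0013 0.0005] q7 0.37 gap 0.997 gf 0.0 F [ 0.5 -0.5  0.4]
```

Emit:
play_rows:
  dp:
    - [0,0,0.08]
    - [0,0,0.117]
    - [0,0,0.117]
    - [0,0,0.117]
    - [0,0,0.117]
    - [0,0,0.117]
    - [0,0,0.117]
    - [0,0,0.117]
    - [0,0,0.117]
    - [0,0,0.117]
  twist: [0,0,0,0,0,0,0,0,0,0]
  grip: [0,0,0,0.6,0.6,0.6,0.6,0.6,0.6,0.6]
  force: 60

```text
time_s: 3.65
position: [0.4375, -0.0899, -0.0028]
eef_rot: [0.741, 0.671, 0.001, 0.001]
force: [-0.7, 0.9, 6.8]
finger_gap: 0.678
gripper_force: 62.5
```

```bash
python3 plan.py
```

```text
t 3.65 pos [437.5 -89.9  -2.8] yaw -5.69 tilt [0.0024 0.0003] q7 0.40 gap 0.678 gf 62.5 F [-0.7  0.9  6.8]
```

```bash
python3 plan.py "437.4 -89 130 -5.6" "500 -115 130 -60" "592 -141.5 130 -89.5"
```

```text
t 3.65 pos [437.5 -89.9  -2.8] yaw -5.69 tilt [0.0024 0.0003] q7 0.40 gap 0.678 gf 62.5 F [-0.7  0.9  6.8]
-> 437.4 -89 130 -5.6 dp [0.0045, -0.0007, -0.6642] twist -0.0015
-> 500 -115 130 -60 dp [-0.0988, 0.3242, -0.0] twist 0.9067
-> 592 -141.5 130 -89.5 dp [0.3321, 0.3447, -0.0] twist 0.4917
```

Emit:
play_rows:
  dp:
    - [0,0,-0.1]
    - [0,0,-0.3]
    - [0,0,-0.5]
    - [0,0,-0.665]
    - [0,0,-0.665]
  twist: [0,0,0,0,0]
  grip: [0.6,0.6,0.6,0.6,0.6]

```text
time_s: 4.07
position: [0.4404, -0.0906, 0.1346]
eef_rot: [0.741, 0.671, 0.005, 0.004]
force: [0.5, 0.1, -2.3]
finger_gap: 0.676
gripper_force: 66.8
```

Emit:
play_rows:
  dp:
    - [-0.02,0.06,0]
    - [-0.04,0.12,0]
    - [-0.06,0.18,0]
    - [-0.08,0.24,0]
    - [-0.1,0.324,0]
    - [-0.1,0.324,0]
    - [-0.1,0.324,0]
    - [-0.1,0.324,0]
    - [-0.1,0.324,0]
  twist: [0.1,0.2,0.3,0.4,0.5,0.6,0.7,0.8,0.907]
  grip: [0.6,0.6,0.6,0.6,0.6,0.6,0.6,0.6,0.6]

```text
time_s: 4.82
position: [0.4981, -0.1159, 0.1282]
eef_rot: [0.967, 0.255, -0.001, -0.0]
force: [0.0, -0.1, -2.6]
finger_gap: 0.669
gripper_force: 66.8
```

Emit:
play_rows:
  dp:
    - [0.07,0.07,0]
    - [0.14,0.14,0]
    - [0.21,0.21,0]
    - [0.28,0.28,0]
    - [0.33,0.345,0]
    - [0.33,0.345,0]
    - [0.33,0.345,0]
    - [0.33,0.345,0]
  twist: [0.1,0.2,0.3,0.4,0.49,0.49,0.49,0.49]
  grip: [0.6,0.6,0.6,0.6,0.6,0.6,0.6,0.6]

```text
time_s: 5.48
position: [0.5891, -0.1427, 0.128]
eef_rot: [1.0, 0.005, -0.001, -0.0]
force: [0.3, -0.4, -2.7]
finger_gap: 0.674
gripper_force: 66.8
```

```bash
python3 -c "
from h import *
a=shot('side')['image'];b=shot('top')['image']
f=lambda i,r:cv2.resize(i[r[1]:r[3],r[0]:r[2]],(400,440),interpolation=cv2.INTER_CUBIC)
cv2.imwrite('pics/p2.png',np.hstack([f(a,(240,160,330,259)),f(b,(310,170,400,269))])[:,:,::-1])
"; python3 plan.py "592 -141.5 130 -89.5"
```

```text
t 5.58 pos [ 589.3 -142.6  128.5] yaw -89.49 tilt [-0.0012  0.0012] q7 -0.91 gap 0.678 gf 66.8 F [-0.1  0.3 -2.3]
-> 592 -141.5 130 -89.5 dp [0.0135, -0.0054, -0.0074] twist 0.0002
```

View pics/p2.png

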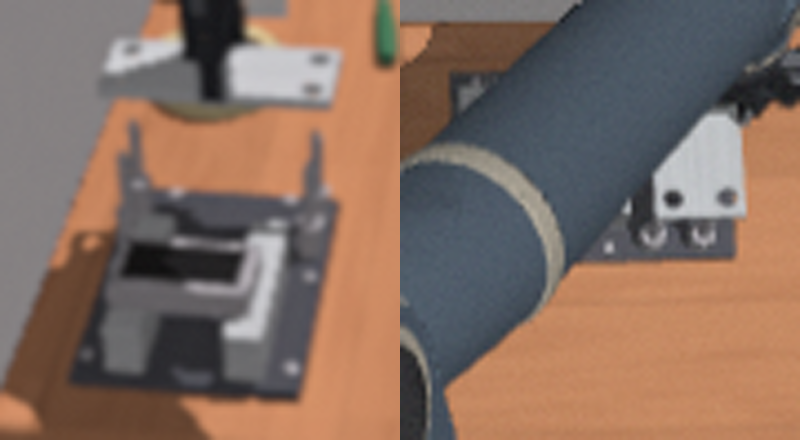

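The plate is level and square above the posts. Its holes show in the side crop at (131,48), (320,58), (320,90) and in the top crop at (674,199), (728,197). I'll measure them against the posts.

Run:
```python
from h import *
z=.1285+.0028+.008
d=load('top'); s=load('side')
br=lambda h,S_,v:(S_<45)&(v>140)
show('top',blobs(d,(362,190,396,222),br,z,2))
show('side',blobs(s,(262,165,320,185),lambda h,S_,v:(S_<60)&(v>150),z,1))
for n,u in dict(s_nr=(240+320*.225,160+58*.225),s_nl=(240+320*.225,160+90*.225),s_fr=(240+131*.225,160+48*.225)).items(): print(n,(plane(s,u,z)[0]*1000).round(1))
for n,u in dict(t_l=(310+274*.225,170+199*.225),t_r=(310+328*.225,170+197*.225)).items(): print(n,(plane(d,u,z)[0]*1000).round(1))
# post tips in side view crop
for n,u in dict(far=(131,122),near=(316,132)).items(): print(n,(plane(s,(240+u[0]*.225,160+u[1]*.225),.085)[0]*1000).round(1))
```

```text
top {'hole': np.False_, 'c': (550.9, -144.4), 'm': (545.8, -147.7), 'wh': (73.1, 60.5), 'a': -0.25, 'uv': [378.2, 209.0]}
top {'hole': np.True_, 'c': (528.1, -126.2), 'm': (528.1, -126.4), 'wh': (13.2, 13.0), 'a': 42.0, 'uv': [371.0, 214.3]}
top {'hole': np.True_, 'c': (528.5, -162.7), 'm': (528.5, -162.4), 'wh': (13.0, 12.1), 'a': -46.1, 'uv': [383.2, 214.0]}
side {'hole': np.False_, 'c': (548.4, -143.5), 'm': (547.2, -143.5), 'wh': (74.7, 66.7), 'a': -2.06, 'uv': [303.8, 175.9]}
side {'hole': np.True_, 'c': (526.4, -124.4), 'm': (526.5, -124.6), 'wh': (11.0, 8.8), 'a': -82.1, 'uv': [309.8, 179.7]}
side {'hole': np.True_, 'c': (526.5, -161.2), 'm': (526.5, -161.1), 'wh': (10.7, 9.0), 'a': 69.42, 'uv': [311.5, 172.9]}
side {'hole': np.False_, 'c': (642.3, -155.6), 'm': (645.2, -155.8), 'wh': (51.0, 46.3), 'a': -88.18, 'uv': [271.3, 171.2]}
side {'hole': np.True_, 'c': (650.8, -160.1), 'm': (650.8, -159.9), 'wh': (11.7, 7.6), 'a': -83.74, 'uv': [269.2, 170.5]}
s_nr [ 524.9 -160.3  139.3]
s_nl [ 519.8 -122.6  139.3]
s_fr [ 649.8 -158.5  139.3]
t_l [ 526.6 -128.3  139.3]
t_r [ 527.3 -164.4  139.3]
far [ 652.7 -152.3   85. ]
near [ 527.7 -154.6   85. ]
```

Emit:
play_rows:
  dp:
    - [0.012,-0.009,0]
    - [0.012,-0.009,0]
    - [0.012,-0.009,0.1]
    - [0.012,-0.009,0.18]
    - [0.012,-0.009,0.18]
    - [0.012,-0.009,0.18]
  twist: [0,0,0,0,0,0]
  grip: [0.6,0.6,0.6,0.6,0.6,0.6]

```text
time_s: 6.08
position: [0.5923, -0.1408, 0.0925]
eef_rot: [1.0, 0.004, -0.001, -0.0]
force: [0.1, -0.7, -2.2]
finger_gap: 0.676
gripper_force: 66.7
```

```bash
python3 plan.py "591.7 -140.8 33 -89.5"
python3 - <<'E'
from h import *
z=observe()['position'][2]+.0108
d=shot('top'); s=shot('side')
show('top',blobs(d,(355,185,398,232),lambda h,S_,v:(S_<45)&(v>140),z,2))
show('side',blobs(s,(255,165,325,200),lambda h,S_,v:(S_<60)&(v>150),z,1))
E
```

```text
t 6.08 pos [ 592.3 -140.8   92.5] yaw -89.49 tilt [-0.0015  0.0005] q7 -0.88 gap 0.676 gf 66.7 F [ 0.1 -0.7 -2.2]
-> 591.7 -140.8 33 -89.5 dp [-0.0032, -0.0001, 0.2975] twist 0.0001
top {'hole': np.False_, 'c': (505.0, -85.6), 'm': (504.8, -85.8), 'wh': (6.3, 5.3), 'a': -2.3, 'uv': [356.6, 225.3]}
top {'hole': np.False_, 'c': (533.7, -86.8), 'm': (532.2, -87.6), 'wh': (16.0, 12.2), 'a': -2.4, 'uv': [356.8, 216.5]}
top {'hole': np.False_, 'c': (548.5, -142.4), 'm': (549.8, -143.5), 'wh': (88.5, 61.8), 'a': -3.16, 'uv': [374.6, 214.1]}
top {'hole': np.True_, 'c': (531.6, -124.5), 'm': (531.6, -124.6), 'wh': (12.8, 12.2), 'a': -45.99, 'uv': [369.0, 216.5]}
top {'hole': np.True_, 'c': (533.2, -159.5), 'm': (533.1, -159.7), 'wh': (12.4, 8.9), 'a': -61.06, 'uv': [380.6, 215.8]}
side {'hole': np.False_, 'c': (552.6, -144.6), 'm': (551.4, -143.7), 'wh': (72.9, 67.1), 'a': -0.28, 'uv': [302.5, 186.2]}
side {'hole': np.True_, 'c': (530.6, -125.6), 'm': (530.5, -125.4), 'wh': (9.6, 9.0), 'a': -83.4, 'uv': [308.7, 190.0]}
side {'hole': np.True_, 'c': (530.9, -161.6), 'm': (531.0, -161.3), 'wh': (10.0, 8.5), 'a': -83.4, 'uv': [310.2, 183.2]}
side {'hole': np.False_, 'c': (647.4, -154.4), 'm': (649.3, -156.9), 'wh': (49.4, 45.9), 'a': 84.22, 'uv': [270.9, 181.3]}
side {'hole': np.True_, 'c': (655.2, -160.4), 'm': (655.1, -160.3), 'wh': (10.4, 7.8), 'a': -77.88, 'uv': [268.8, 180.8]}
```

Emit:
play_rows:
  dp:
    - [-0.006,-0.002,0.04]
    - [-0.006,-0.002,0.08]
    - [-0.006,-0.002,0.11]
    - [-0.006,-0.002,0.14]
    - [-0.006,-0.002,0.14]
  twist: [0,0,0,0,0]
  grip: [0.6,0.6,0.6,0.6,0.6]

```text
time_s: 6.6
position: [0.5907, -0.1404, 0.0633]
eef_rot: [1.0, 0.004, -0.001, -0.0]
force: [0.1, 1.2, -2.5]
finger_gap: 0.68
gripper_force: 66.7
```

```bash
python3 plan.py "591.0 -140.4 33 -89.5"; python3 -c "
from cell import observe
o=observe();print(o['moment'])"
```

```text
t 6.60 pos [ 590.7 -140.4   63.3] yaw -89.50 tilt [-0.0026  0.0006] q7 -0.86 gap 0.680 gf 66.7 F [ 0.1  1.2 -2.5]
-> 591.0 -140.4 33 -89.5 dp [0.0014, 0.0002, 0.1515] twist -0.0001
[ 0.02279358  0.01015889 -0.0122885 ]
```

Emit:
play_rows:
  dp:
    - [0,0,0.05]
    - [0,0,0.1]
    - [0,0,0.13]
    - [0,0,0.146]
    - [0,0,0.15]
    - [0,0,0.15]
  twist: [0,0,0,0,0,0]
  grip: [0.6,0.6,0.6,0.6,0.6,0.6]

```text
time_s: 7.1
position: [0.5916, -0.1409, 0.0346]
eef_rot: [1.0, 0.004, -0.0, 0.0]
force: [-0.1, -0.2, -2.2]
finger_gap: 0.678
gripper_force: 66.7
```

```bash
python3 plan.py
```

```text
t 7.10 pos [ 591.6 -140.9   34.6] yaw -89.51 tilt [-0.0005 -0.    ] q7 -0.83 gap 0.678 gf 66.7 F [-0.1 -0.2 -2.2]
```

Emit:
play_rows:
  dp:
    - [0,0,0.005]
    - [0,0,0.01]
    - [0,0,0.015]
    - [0,0,0.018]
    - [0,0,0.018]
  twist: [0,0,0,0,0]
  grip: [0.6,0.6,0.6,0.6,0.6]

```text
time_s: 7.52
position: [0.5921, -0.141, 0.0333]
eef_rot: [1.0, 0.004, 0.001, -0.001]
force: [-4.4, 2.4, 10.6]
finger_gap: 0.674
gripper_force: 68.2
```

```bash
python3 plan.py
```

```text
t 7.52 pos [ 592.1 -141.    33.3] yaw -89.51 tilt [0.0013 0.0012] q7 -0.82 gap 0.674 gf 68.2 F [-4.4  2.4 10.6]
```

Emit:
play_rows:
  dp:
    - [0,0,0]
    - [0,0,0]
    - [0,0,0]
    - [0,0,0]
    - [0,0,-0.1]
    - [0,0,-0.3]
    - [0,0,-0.4]
    - [0,0,-0.4]
    - [0,0,-0.4]
  twist: [0,0,0,0,0,0,0,0,0]
  grip: [0,0,0,0,0,0,0,0,0]

```text
time_s: 8.27
position: [0.5924, -0.1409, 0.1123]
eef_rot: [1.0, 0.004, 0.001, -0.0]
force: [-0.1, 0.8, -0.9]
finger_gap: 1.004
gripper_force: 0.0
```

```bash
python3 plan.py "597 -31 112 -90.3" "597 -31 50 -90.3"
python3 - <<'E'
from h import *
d=shot('top'); s=shot('side')
C=cloud(s)
show('side',blobs(s,(250,185,325,240),lambda h,S_,v:(S_<60)&(v>150),.044,1))
f=lambda i,r:cv2.resize(i[r[1]:r[3],r[0]:r[2]],(400,440),interpolation=cv2.INTER_CUBIC)
cv2.imwrite('pics/p3.png',np.hstack([f(s['image'],(240,160,330,259)),f(d['image'],(310,170,400,269))])[:,:,::-1])
E
```

```text
t 8.27 pos [ 592.4 -140.9  112.3] yaw -89.49 tilt [0.0024 0.    ] q7 -0.90 gap 1.004 gf 0.0 F [-0.1  0.8 -0.9]
-> 597 -31 112 -90.3 dp [0.028, -0.5491, 0.0013] twist 0.0134
-> 597 -31 50 -90.3 dp [0.0, -0.0, 0.31] twist -0.0
side {'hole': np.False_, 'c': (663.7, -133.1), 'm': (664.1, -131.5), 'wh': (29.0, 7.4), 'a': -88.55, 'uv': [265.3, 202.3]}
side {'hole': np.False_, 'c': (649.8, -143.9), 'm': (648.5, -144.3), 'wh': (25.5, 14.3), 'a': 70.26, 'uv': [271.3, 200.3]}
side {'hole': np.False_, 'c': (521.5, -141.8), 'm': (521.6, -141.7), 'wh': (62.9, 14.8), 'a': 89.74, 'uv': [312.7, 203.8]}
side {'hole': np.False_, 'c': (569.3, -80.5), 'm': (566.0, -108.9), 'wh': (187.8, 76.8), 'a': -85.1, 'uv': [295.3, 215.4]}
side {'hole': np.False_, 'c': (650.2, -169.0), 'm': (649.3, -168.9), 'wh': (9.1, 4.4), 'a': -25.11, 'uv': [272.8, 195.6]}
```

View pics/p3.png

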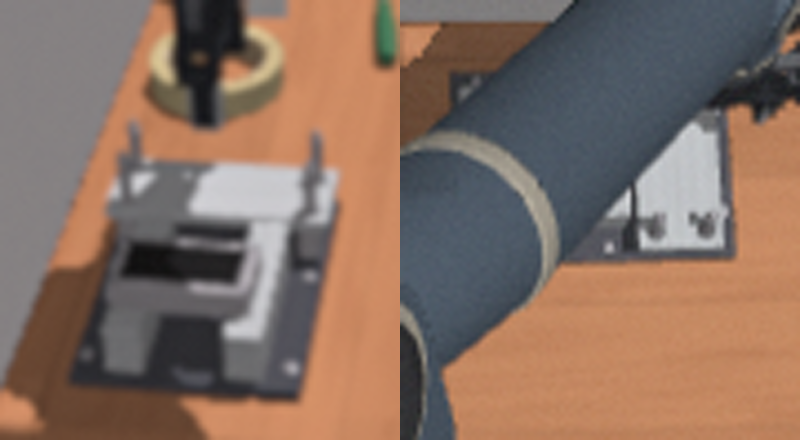

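The plain plate is seated flat on the collars over all four posts (side crop (225,190)) and the fingers are clear. The mould is next.

Emit:
play_rows:
  dp:
    - [0.005,-0.1,0]
    - [0.01,-0.3,0]
    - [0.028,-0.45,0]
    - [0.028,-0.55,0]
    - [0.028,-0.55,0]
    - [0.028,-0.55,0]
    - [0.028,-0.55,0.1]
    - [0.028,-0.55,0.2]
    - [0.028,-0.55,0.31]
    - [0.028,-0.55,0.31]
    - [0.028,-0.55,0.31]
  twist: [0.013,0.013,0.013,0.013,0.013,0.013,0.013,0.013,0.013,0.013,0.013]
  grip: [0,0,0,0,0,0,0,0,0,0,0]

```text
time_s: 9.28
position: [0.5951, -0.0326, 0.0483]
eef_rot: [1.0, -0.004, -0.002, 0.001]
force: [0.8, 0.1, 0.1]
finger_gap: 0.998
gripper_force: 0.0
```

```bash
python3 plan.py "597 -31 50 -90.3"
```

```text
t 9.28 pos [595.1 -32.6  48.3] yaw -90.44 tilt [-0.0031 -0.0011] q7 -1.02 gap 0.998 gf 0.0 F [0.8 0.1 0.1]
-> 597 -31 50 -90.3 dp [0.0096, -0.0079, -0.0087] twist -0.0023
```

Emit:
play_rows:
  dp:
    - [0,0,-0.005]
    - [0,0,-0.005]
    - [0,0,-0.005]
    - [0,0,-0.005]
    - [0,0,-0.005]
    - [0,0,-0.005]
    - [0,0,-0.005]
    - [0,0,-0.005]
  twist: [0,0,0,0,0,0,0,0]
  grip: [0.6,0.6,0.6,0.6,0.6,0.6,0.6,0.6]
  force: 50

```text
time_s: 9.95
position: [0.5973, -0.0309, 0.0519]
eef_rot: [1.0, -0.003, 0.001, -0.0]
force: [-1.0, 0.8, 5.7]
finger_gap: 0.57
gripper_force: 52.8
```

```bash
python3 plan.py "591.6 -70 50.3 -89.5" "592.1 -141 50 -89.5" "592 -141 48 -89.5"
```

```text
t 9.95 pos [597.3 -30.9  51.9] yaw -90.29 tilt [0.0025 0.0004] q7 -1.03 gap 0.570 gf 52.8 F [-1.   0.8  5.7]
-> 591.6 -70 50.3 -89.5 dp [-0.0276, 0.1955, 0.0081] twist -0.0132
-> 592.1 -141 50 -89.5 dp [-0.0006, 0.355, 0.0015] twist -0.0
-> 592 -141 48 -89.5 dp [-0.0005, -0.0, 0.01] twist -0.0
```

Emit:
play_rows:
  dp:
    - [-0.003,0.03,0]
    - [-0.008,0.07,0]
    - [-0.013,0.12,0]
    - [-0.018,0.17,0]
    - [-0.023,0.22,0]
    - [-0.028,0.27,0]
    - [-0.028,0.32,0]
    - [-0.028,0.37,0]
    - [-0.028,0.42,0]
    - [-0.028,0.47,0]
    - [-0.027,0.51,0]
    - [-0.027,0.53,0]
  twist: [0,-0.005,-0.01,-0.013,-0.013,-0.013,-0.013,-0.013,-0.013,-0.013,-0.013,-0.013]
  grip: [0.6,0.6,0.6,0.6,0.6,0.6,0.6,0.6,0.6,0.6,0.6,0.6]

```text
time_s: 10.95
position: [0.5911, -0.137, 0.0512]
eef_rot: [1.0, 0.004, 0.001, -0.0]
force: [-0.3, -0.5, -2.7]
finger_gap: 0.572
gripper_force: 52.0
```

```bash
python3 plan.py "592 -141 49.8 -89.5"
```

```text
t 10.95 pos [ 591.1 -137.    51.2] yaw -89.49 tilt [0.0018 0.0003] q7 -0.85 gap 0.572 gf 52.0 F [-0.3 -0.5 -2.7]
-> 592 -141 49.8 -89.5 dp [0.0045, 0.0201, 0.007] twist 0.0002
```

Emit:
play_rows:
  dp:
    - [0.002,0.01,0]
    - [0.004,0.02,0.002]
    - [0.004,0.02,0.005]
    - [0.004,0.02,0.008]
    - [0.004,0.02,0.01]
    - [0.004,0.02,0.01]
  twist: [0,0,0,0,0,0]
  grip: [0.6,0.6,0.6,0.6,0.6,0.6]

```text
time_s: 11.45
position: [0.5907, -0.1405, 0.0499]
eef_rot: [1.0, 0.004, -0.0, -0.001]
force: [-5.4, 3.1, 13.1]
finger_gap: 0.569
gripper_force: 53.7
```

```bash
python3 plan.py "592 -141 49.8 -89.5"
```

```text
t 11.45 pos [ 590.7 -140.5   49.9] yaw -89.50 tilt [-0.0009  0.0019] q7 -0.84 gap 0.569 gf 53.7 F [-5.4  3.1 13.1]
-> 592 -141 49.8 -89.5 dp [0.0063, 0.0025, 0.0004] twist -0.0001
```

Emit:
play_rows:
  dp:
    - [0,0,0]
    - [0,0,0]
    - [0,0,0]
    - [0,0,0]
    - [0,0,-0.15]
    - [0,0,-0.35]
    - [0,0,-0.55]
    - [0,0,-0.7]
    - [0,0,-0.7]
    - [0,0,-0.7]
  twist: [0,0,0,0,0,0,0,0,0,0]
  grip: [0,0,0,0,0,0,0,0,0,0]

```text
time_s: 12.28
position: [0.5923, -0.141, 0.1899]
eef_rot: [1.0, 0.004, 0.002, 0.0]
force: [-0.7, 0.0, -0.5]
finger_gap: 1.002
gripper_force: 0.0
```

```bash
python3 plan.py "520 50 190 -50" "445 200 190 -10" "435 330 150 6.2" "413.9 392.6 40 6.2"
python3 - <<'E'
from h import *
s=shot('side')
show('rub',blobs(s,(255,185,320,215),lambda h,S_,v:v<60,.064,4))
show('rib',blobs(s,(308,335,355,410),lambda h,S_,v:(S_<60)&(v>130),.008,8))
E
```

```text
t 12.28 pos [ 592.3 -141.   189.9] yaw -89.49 tilt [ 0.0037 -0.0001] q7 -0.97 gap 1.002 gf 0.0 F [-0.7  0.  -0.5]
-> 520 50 190 -50 dp [-0.3528, -0.9582, -0.0004] twist -0.6582
-> 445 200 190 -10 dp [0.1948, -0.8156, -0.0] twist -0.6667
-> 435 330 150 6.2 dp [0.6314, -0.1621, 0.2] twist -0.27
-> 413.9 392.6 40 6.2 dp [0.3226, -0.0711, 0.55] twist -0.0
rub {'hole': np.False_, 'c': (584.5, -63.7), 'm': (585.2, -62.8), 'wh': (40.5, 18.2), 'a': 6.57, 'uv': [286.9, 212.7]}
rub {'hole': np.False_, 'c': (591.3, -142.7), 'm': (592.0, -141.8), 'wh': (72.0, 29.6), 'a': 0.36, 'uv': [289.3, 196.6]}
rib {'hole': np.False_, 'c': (412.8, 395.7), 'm': (411.5, 401.2), 'wh': (152.2, 62.8), 'a': -83.99, 'uv': [330.6, 375.4]}
rib {'hole': np.True_, 'c': (423.6, 458.6), 'm': (423.6, 458.5), 'wh': (10.5, 9.4), 'a': 6.64, 'uv': [321.4, 397.3]}
rib {'hole': np.True_, 'c': (387.8, 454.5), 'm': (387.9, 454.2), 'wh': (10.5, 9.7), 'a': 41.23, 'uv': [339.4, 397.0]}
```

Emit:
play_rows:
  dp:
    - [-0.35,-0.96,0]
    - [-0.35,-0.96,0]
    - [-0.35,-0.96,0]
    - [-0.35,-0.96,0]
    - [-0.35,-0.96,0]
    - [-0.35,-0.96,0]
    - [-0.35,-0.96,0]
  twist: [-0.66,-0.66,-0.66,-0.66,-0.66,-0.66,-0.66]
  grip: [0,0,0,0,0,0,0]

```text
time_s: 12.92
position: [0.5177, 0.0538, 0.1865]
eef_rot: [0.938, 0.346, -0.002, -0.001]
force: [-0.5, -0.7, 0.1]
finger_gap: 0.996
gripper_force: 0.0
```

Emit:
play_rows:
  dp:
    - [0.195,-0.815,0]
    - [0.195,-0.815,0]
    - [0.195,-0.815,0]
    - [0.195,-0.815,0]
    - [0.195,-0.815,0]
    - [0.195,-0.815,0]
    - [0.195,-0.815,0]
  twist: [-0.667,-0.667,-0.667,-0.667,-0.667,-0.667,-0.667]
  grip: [0,0,0,0,0,0,0]

```text
time_s: 13.5
position: [0.4442, 0.1997, 0.1872]
eef_rot: [0.766, 0.643, -0.001, 0.0]
force: [-0.2, 0.4, 0.1]
finger_gap: 1.003
gripper_force: 0.0
```

Emit:
play_rows:
  dp:
    - [0.63,-0.16,0.2]
    - [0.63,-0.16,0.2]
    - [0.63,-0.16,0.2]
    - [0.63,-0.16,0.2]
    - [0.63,-0.16,0.2]
  twist: [-0.27,-0.27,-0.27,-0.27,-0.27]
  grip: [0,0,0,0,0]

```text
time_s: 13.92
position: [0.4337, 0.3322, 0.146]
eef_rot: [0.667, 0.745, -0.002, -0.0]
force: [0.6, -0.8, -0.7]
finger_gap: 1.002
gripper_force: 0.0
```

Emit:
play_rows:
  dp:
    - [0.32,-0.07,0.1]
    - [0.32,-0.07,0.3]
    - [0.32,-0.07,0.5]
    - [0.32,-0.07,0.5]
    - [0.32,-0.07,0.5]
    - [0.32,-0.07,0.5]
  twist: [0,0,0,0,0,0]
  grip: [0,0,0,0,0,0]

```text
time_s: 14.42
position: [0.4155, 0.3898, 0.0489]
eef_rot: [0.669, 0.743, -0.0, 0.001]
force: [0.2, -0.5, 0.4]
finger_gap: 1.0
gripper_force: 0.0
```

```bash
python3 plan.py "413.9 392.6 22 6.2" "413.9 392.6 -2.5 6.2"
```

```text
t 14.42 pos [415.5 389.8  48.9] yaw 6.03 tilt [ 0.0009 -0.0015] q7 -0.45 gap 1.000 gf 0.0 F [ 0.2 -0.5  0.4]
-> 413.9 392.6 22 6.2 dp [0.0147, -0.0064, 0.1346] twist -0.0029
-> 413.9 392.6 -2.5 6.2 dp [0.0, 0.0, 0.1225] twist -0.0
```

Emit:
play_rows:
  dp:
    - [0.015,-0.006,0.07]
    - [0.015,-0.006,0.13]
    - [0.015,-0.006,0.13]
    - [0.015,-0.006,0.13]
  twist: [-0.003,-0.003,-0.003,-0.003]
  grip: [0,0,0,0]

```text
time_s: 14.75
position: [0.4129, 0.3943, 0.0232]
eef_rot: [0.667, 0.745, 0.0, 0.0]
force: [-0.3, 1.0, 0.3]
finger_gap: 1.002
gripper_force: 0.0
```

```bash
python3 plan.py "413.9 392.6 -2.5 6.2"
```

```text
t 14.75 pos [412.9 394.3  23.2] yaw 6.39 tilt [0.0007 0.0004] q7 -0.43 gap 1.002 gf 0.0 F [-0.3  1.   0.3]
-> 413.9 392.6 -2.5 6.2 dp [-0.0091, 0.0039, 0.1285] twist 0.0031
```

Emit:
play_rows:
  dp:
    - [-0.006,0.003,0.08]
    - [-0.006,0.003,0.128]
    - [-0.006,0.003,0.128]
    - [-0.006,0.003,0.128]
    - [-0.006,0.003,0.128]
    - [-0.006,0.003,0.128]
    - [-0.006,0.003,0.128]
    - [-0.006,0.003,0.128]
    - [-0.006,0.003,0.128]
    - [-0.006,0.003,0.128]
  twist: [0,0,0,0,0,0,0,0,0,0]
  grip: [0,0,0,0.6,0.6,0.6,0.6,0.6,0.6,0.6]
  force: 60

```text
time_s: 15.58
position: [0.4137, 0.3944, -0.0018]
eef_rot: [0.666, 0.746, 0.001, 0.0]
force: [0.1, -1.3, 5.0]
finger_gap: 0.676
gripper_force: 63.7
```

```bash
python3 plan.py "414 392.6 190 6.2" "450 210 190 -10" "520 30 190 -50" "592 -141 170 -89.5"
```

```text
t 15.58 pos [413.7 394.4  -1.8] yaw 6.48 tilt [0.0015 0.0016] q7 -0.41 gap 0.676 gf 63.7 F [ 0.1 -1.3  5. ]
-> 414 392.6 190 6.2 dp [-0.0091, 0.0004, -0.959] twist 0.0046
-> 450 210 190 -10 dp [-0.9271, 0.0803, -0.0] twist 0.27
-> 520 30 190 -50 dp [-0.8256, 0.501, -0.0] twist 0.6667
-> 592 -141 170 -89.5 dp [-0.2738, 0.8864, 0.1] twist 0.6583
```

Emit:
play_rows:
  dp:
    - [0,0,-0.1]
    - [0,0,-0.25]
    - [0,0,-0.45]
    - [0,0,-0.65]
    - [0,0,-0.85]
    - [0,0,-0.96]
    - [0,0,-0.96]
  twist: [0,0,0,0,0,0,0]
  grip: [0.6,0.6,0.6,0.6,0.6,0.6,0.6]

```text
time_s: 16.17
position: [0.4154, 0.396, 0.1948]
eef_rot: [0.666, 0.746, 0.006, -0.0]
force: [1.1, 0.0, -2.1]
finger_gap: 0.676
gripper_force: 65.9
```

Emit:
play_rows:
  dp:
    - [-0.08,0.008,0]
    - [-0.2,0.016,0]
    - [-0.35,0.03,0]
    - [-0.5,0.04,0]
    - [-0.65,0.055,0]
    - [-0.8,0.07,0]
    - [-0.93,0.08,0]
  twist: [0.04,0.08,0.12,0.16,0.2,0.24,0.27]
  grip: [0.6,0.6,0.6,0.6,0.6,0.6,0.6]

```text
time_s: 16.75
position: [0.4485, 0.2071, 0.187]
eef_rot: [0.766, 0.643, -0.002, -0.0]
force: [-1.0, 0.1, -2.5]
finger_gap: 0.668
gripper_force: 65.8
```

Emit:
play_rows:
  dp:
    - [-0.1,0.06,0]
    - [-0.2,0.12,0]
    - [-0.31,0.19,0]
    - [-0.42,0.25,0]
    - [-0.53,0.32,0]
    - [-0.64,0.39,0]
    - [-0.75,0.45,0]
    - [-0.83,0.5,0]
  twist: [0.08,0.16,0.24,0.32,0.41,0.5,0.58,0.667]
  grip: [0.6,0.6,0.6,0.6,0.6,0.6,0.6,0.6]

```text
time_s: 17.42
position: [0.5188, 0.027, 0.1871]
eef_rot: [0.94, 0.34, -0.002, 0.0]
force: [1.7, 0.4, -2.2]
finger_gap: 0.671
gripper_force: 65.8
```

Emit:
play_rows:
  dp:
    - [-0.035,0.11,0]
    - [-0.07,0.22,0]
    - [-0.1,0.33,0]
    - [-0.14,0.44,0]
    - [-0.17,0.55,0.02]
    - [-0.21,0.66,0.04]
    - [-0.24,0.77,0.06]
    - [-0.274,0.85,0.08]
    - [-0.274,0.886,0.1]
    - [-0.274,0.886,0.1]
    - [-0.274,0.886,0.1]
    - [-0.274,0.886,0.1]
  twist: [0.08,0.16,0.24,0.32,0.41,0.5,0.58,0.658,0.658,0.658,0.658,0.658]
  grip: [0.6,0.6,0.6,0.6,0.6,0.6,0.6,0.6,0.6,0.6,0.6,0.6]

```text
time_s: 18.42
position: [0.5925, -0.1386, 0.168]
eef_rot: [1.0, 0.008, -0.001, -0.001]
force: [-0.3, 0.2, -2.6]
finger_gap: 0.674
gripper_force: 65.8
```

```bash
cat > chk.py <<'E'
from h import *
z=observe()['position'][2]+.002+.008
d=shot('top'); s=shot('side')
show('top',[b for b in blobs(d,(362,185,400,232),lambda h,S_,v:(S_<45)&(v>140),z,2) if b['hole']])
show('side',[b for b in blobs(s,(255,140,335,200),lambda h,S_,v:(S_<60)&(v>150),z,1) if b['hole']])
f=lambda i,r:cv2.resize(i[r[1]:r[3],r[0]:r[2]],(400,440),interpolation=cv2.INTER_CUBIC)
cv2.imwrite('pics/chk.png',np.hstack([f(s['image'],(240,140,330,239)),f(d['image'],(310,170,400,269))])[:,:,::-1])
E
python3 plan.py "592 -141 128 -89.5"; python3 chk.py
```

```text
t 18.42 pos [ 592.5 -138.6  168. ] yaw -89.08 tilt [-0.0015  0.0015] q7 -0.92 gap 0.674 gf 65.8 F [-0.3  0.2 -2.6]
-> 592 -141 128 -89.5 dp [-0.0027, 0.0117, 0.2002] twist 0.007
top {'hole': np.True_, 'c': (528.3, -123.1), 'm': (528.2, -122.9), 'wh': (13.6, 13.4), 'a': 41.93, 'uv': [371.3, 210.6]}
top {'hole': np.True_, 'c': (528.5, -158.4), 'm': (528.7, -158.5), 'wh': (12.2, 12.2), 'a': 22.87, 'uv': [383.7, 210.2]}
side {'hole': np.True_, 'c': (651.8, -158.4), 'm': (651.7, -158.2), 'wh': (12.8, 6.8), 'a': -77.72, 'uv': [267.8, 159.2]}
side {'hole': np.True_, 'c': (527.0, -121.7), 'm': (527.1, -121.8), 'wh': (10.6, 7.9), 'a': -82.02, 'uv': [309.1, 168.4]}
side {'hole': np.True_, 'c': (527.5, -158.4), 'm': (527.3, -158.3), 'wh': (10.9, 8.2), 'a': -67.92, 'uv': [310.9, 161.7]}
```

View pics/chk.png

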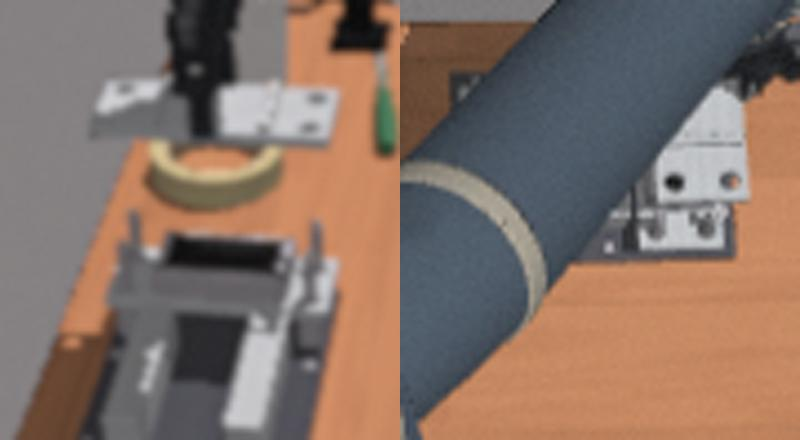

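The ribbed plate is level and ribs up over the press (side crop (220,110)), and the mould sits flat on the plain plate at (225,255). I'll correct and come down to just above the tips.

Emit:
play_rows:
  dp:
    - [0.008,0.0105,0.05]
    - [0.008,0.0105,0.15]
    - [0.008,0.0105,0.25]
    - [0.008,0.0105,0.33]
    - [0.008,0.0105,0.36]
    - [0.008,0.0105,0.36]
    - [0.008,0.0105,0.36]
  twist: [0.007,0.007,0.007,0.007,0.007,0.007,0.007]
  grip: [0.6,0.6,0.6,0.6,0.6,0.6,0.6]

```text
time_s: 19.1
position: [0.5949, -0.1423, 0.0969]
eef_rot: [1.0, 0.003, 0.0, 0.0]
force: [-0.0, -0.2, -2.5]
finger_gap: 0.675
gripper_force: 65.8
```

```bash
python3 plan.py "593.6 -140.7 62 -89.5"; python3 chk.py; python3 plan.py
```

```text
t 19.10 pos [ 594.9 -142.3   96.9] yaw -89.61 tilt [ 0.0002 -0.0002] q7 -0.86 gap 0.675 gf 65.8 F [-0.  -0.2 -2.5]
-> 593.6 -140.7 62 -89.5 dp [-0.0065, -0.0081, 0.1743] twist -0.0019
top {'hole': np.True_, 'c': (513.4, -151.3), 'm': (513.9, -151.6), 'wh': (14.8, 8.9), 'a': 85.86, 'uv': [378.3, 221.5]}
top {'hole': np.True_, 'c': (531.1, -125.9), 'm': (531.0, -125.9), 'wh': (12.4, 12.2), 'a': 42.04, 'uv': [369.6, 216.3]}
top {'hole': np.True_, 'c': (533.8, -165.8), 'm': (533.6, -165.6), 'wh': (6.7, 4.7), 'a': 43.87, 'uv': [382.6, 215.2]}
side {'hole': np.True_, 'c': (529.3, -124.9), 'm': (529.3, -125.2), 'wh': (10.8, 9.0), 'a': -83.39, 'uv': [309.0, 189.1]}
side {'hole': np.True_, 'c': (530.0, -162.3), 'm': (529.9, -162.2), 'wh': (10.1, 8.8), 'a': -82.18, 'uv': [310.6, 182.0]}
side {'hole': np.True_, 'c': (654.0, -161.8), 'm': (654.1, -161.7), 'wh': (8.8, 7.8), 'a': -83.67, 'uv': [269.1, 179.5]}
t 19.20 pos [ 595.5 -142.6   97.8] yaw -89.62 tilt [ 0.002  -0.0004] q7 -0.86 gap 0.668 gf 65.8 F [ 0.5 -0.4 -3.1]
```

Emit:
play_rows:
  dp:
    - [-0.001,-0.006,0.03]
    - [-0.001,-0.006,0.07]
    - [-0.001,-0.006,0.1]
    - [-0.001,-0.006,0.13]
    - [-0.001,-0.006,0.14]
    - [-0.001,-0.006,0.14]
  twist: [-0.001,-0.001,-0.001,-0.001,-0.001,-0.001]
  grip: [0.6,0.6,0.6,0.6,0.6,0.6]

```text
time_s: 19.7
position: [0.5939, -0.1409, 0.0677]
eef_rot: [1.0, 0.004, -0.001, -0.0]
force: [-0.5, 0.3, -1.3]
finger_gap: 0.671
gripper_force: 65.8
```

```bash
python3 plan.py "593.6 -140.7 62 -89.5"
```

```text
t 19.70 pos [ 593.9 -140.9   67.7] yaw -89.57 tilt [-0.0017  0.0003] q7 -0.84 gap 0.671 gf 65.8 F [-0.5  0.3 -1.3]
-> 593.6 -140.7 62 -89.5 dp [-0.0016, -0.0009, 0.0285] twist -0.0012
```

Emit:
play_rows:
  dp:
    - [0,0,0.01]
    - [0,0,0.02]
    - [0,0,0.028]
    - [0,0,0.034]
    - [0,0,0.036]
    - [0,0,0.036]
  twist: [0,0,0,0,0,0]
  grip: [0.6,0.6,0.6,0.6,0.6,0.6]

```text
time_s: 20.2
position: [0.5946, -0.1411, 0.0622]
eef_rot: [1.0, 0.004, 0.0, -0.0]
force: [-2.0, 1.8, 4.6]
finger_gap: 0.672
gripper_force: 66.5
```

```bash
python3 plan.py
```

```text
t 20.20 pos [ 594.6 -141.1   62.2] yaw -89.57 tilt [0.0003 0.0007] q7 -0.83 gap 0.672 gf 66.5 F [-2.   1.8  4.6]
```

Emit:
play_rows:
  dp:
    - [0,0,0]
    - [0,0,0]
    - [0,0,0]
    - [0,0,0]
    - [0,0,-0.15]
    - [0,0,-0.35]
    - [0,0,-0.55]
    - [0,0,-0.65]
    - [0,0,-0.65]
    - [0,0,-0.65]
  twist: [0,0,0,0,0,0,0,0,0,0]
  grip: [0,0,0,0,0,0,0,0,0,0]

```text
time_s: 21.03
position: [0.5951, -0.1412, 0.1926]
eef_rot: [1.0, 0.004, 0.001, -0.0]
force: [1.2, 0.4, -0.2]
finger_gap: 0.995
gripper_force: 0.0
```

```bash
python3 plan.py "575 40 190 -50" "560 210 190 -15.2" "551.6 338 120 -15.2" "551.6 338 70 -15.2"; python3 chk.py >/dev/null
```

```text
t 21.03 pos [ 595.1 -141.2  192.6] yaw -89.55 tilt [0.0026 0.0002] q7 -0.94 gap 0.995 gf 0.0 F [ 1.2  0.4 -0.2]
-> 575 40 190 -50 dp [-0.0934, -0.9066, 0.0128] twist -0.6592
-> 560 210 190 -15.2 dp [0.4889, -0.6993, -0.0] twist -0.58
-> 551.6 338 120 -15.2 dp [0.6066, -0.2083, 0.35] twist -0.0
-> 551.6 338 70 -15.2 dp [0.0, 0.0, 0.25] twist -0.0
```

View pics/chk.png

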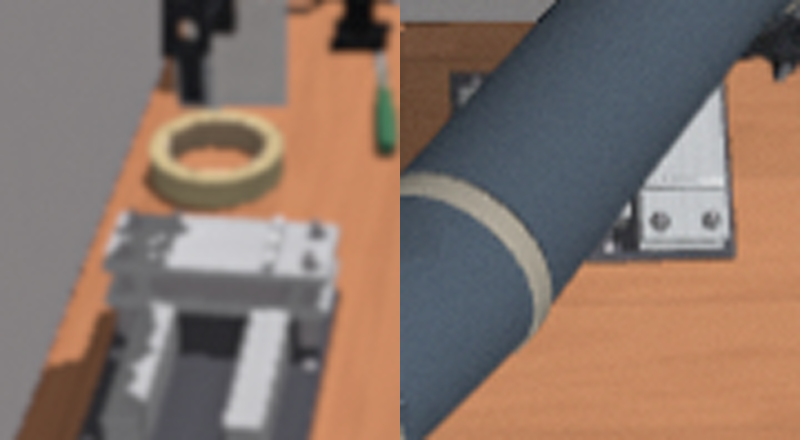

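The ribbed plate lies flat on the mould with the pins through its holes (side crop (225,245)), ribs up. Next I'll fetch the large brass cube.

Emit:
play_rows:
  dp:
    - [-0.09,-0.9,0]
    - [-0.09,-0.9,0]
    - [-0.09,-0.9,0]
    - [-0.09,-0.9,0]
    - [-0.09,-0.9,0]
    - [-0.09,-0.9,0]
    - [-0.09,-0.9,0]
  twist: [-0.66,-0.66,-0.66,-0.66,-0.66,-0.66,-0.66]
  grip: [0,0,0,0,0,0,0]

```text
time_s: 21.72
position: [0.5739, 0.0409, 0.1897]
eef_rot: [0.939, 0.345, -0.002, -0.001]
force: [-0.1, -0.4, 0.5]
finger_gap: 1.003
gripper_force: 0.0
```

Emit:
play_rows:
  dp:
    - [0.49,-0.7,0]
    - [0.49,-0.7,0]
    - [0.49,-0.7,0]
    - [0.49,-0.7,0]
    - [0.49,-0.7,0]
    - [0.49,-0.7,0]
  twist: [-0.58,-0.58,-0.58,-0.58,-0.58,-0.58]
  grip: [0,0,0,0,0,0]

```text
time_s: 22.22
position: [0.5589, 0.2122, 0.1898]
eef_rot: [0.792, 0.61, -0.001, -0.001]
force: [0.4, -1.0, 0.5]
finger_gap: 1.003
gripper_force: 0.0
```

Emit:
play_rows:
  dp:
    - [0.605,-0.21,0.35]
    - [0.605,-0.21,0.35]
    - [0.605,-0.21,0.35]
    - [0.605,-0.21,0.35]
    - [0.605,-0.21,0.35]
    - [0.605,-0.21,0.35]
    - [0.605,-0.21,0.35]
  twist: [0,0,0,0,0,0,0]
  grip: [0,0,0,0,0,0,0]

```text
time_s: 22.8
position: [0.5526, 0.3334, 0.1217]
eef_rot: [0.796, 0.605, -0.0, 0.001]
force: [0.1, 0.3, 0.2]
finger_gap: 0.998
gripper_force: 0.0
```

```bash
python3 plan.py "551.6 338 70 -15.2" "551.6 338 20 -15.2"
```

```text
t 22.80 pos [552.6 333.4 121.7] yaw -15.48 tilt [ 0.001  -0.0021] q7 -0.58 gap 0.998 gf 0.0 F [0.1 0.3 0.2]
-> 551.6 338 70 -15.2 dp [0.0206, -0.0112, 0.2587] twist -0.0047
-> 551.6 338 20 -15.2 dp [0.0, 0.0, 0.25] twist -0.0
```

Emit:
play_rows:
  dp:
    - [0.015,-0.008,0.1]
    - [0.015,-0.008,0.2]
    - [0.015,-0.008,0.3]
    - [0.015,-0.008,0.42]
    - [0.015,-0.008,0.5]
    - [0.015,-0.008,0.5]
    - [0.015,-0.008,0.5]
  twist: [-0.005,-0.005,-0.005,-0.005,-0.005,-0.005,-0.005]
  grip: [0,0,0,0,0,0,0]

```text
time_s: 23.38
position: [0.5516, 0.3376, 0.0221]
eef_rot: [0.794, 0.608, -0.0, 0.001]
force: [0.5, 0.9, 0.4]
finger_gap: 1.001
gripper_force: 0.0
```

Emit:
play_rows:
  dp:
    - [0,0,0]
    - [0,0,0]
    - [0,0,0]
    - [0,0,0]
    - [0,0,0]
    - [0,0,0]
    - [0,0,0]
    - [0,0,0]
    - [0,0,0]
  twist: [0,0,0,0,0,0,0,0,0]
  grip: [0.7,0.7,0.7,0.7,0.7,0.7,0.7,0.7,0.7]
  force: 80

```text
time_s: 24.13
position: [0.5528, 0.3404, 0.0239]
eef_rot: [0.793, 0.609, 0.002, 0.001]
force: [0.7, -0.7, 5.9]
finger_gap: 0.569
gripper_force: 85.7
```

```bash
python3 plan.py "551.6 338 200 -15.2" "560 180 200 -35" "580 20 200 -65" "592 -141 180 -89.5"
```

```text
t 24.13 pos [552.8 340.4  23.9] yaw -14.91 tilt [0.0046 0.0021] q7 -0.52 gap 0.569 gf 85.7 F [ 0.7 -0.7  5.9]
-> 551.6 338 200 -15.2 dp [-0.0131, -0.0026, -0.8806] twist 0.0049
-> 560 180 200 -35 dp [-0.7514, 0.2477, -0.0] twist 0.33
-> 580 20 200 -65 dp [-0.598, 0.5408, -0.0] twist 0.5
-> 592 -141 180 -89.5 dp [-0.2858, 0.7549, 0.1] twist 0.4083
```

Emit:
play_rows:
  dp:
    - [0,0,-0.1]
    - [0,0,-0.25]
    - [0,0,-0.43]
    - [0,0,-0.6]
    - [0,0,-0.78]
    - [0,0,-0.88]
    - [0,0,-0.88]
  twist: [0,0,0,0,0,0,0]
  grip: [0.7,0.7,0.7,0.7,0.7,0.7,0.7]

```text
time_s: 24.72
position: [0.5526, 0.341, 0.2023]
eef_rot: [0.793, 0.61, 0.004, -0.0]
force: [1.5, -0.1, -6.3]
finger_gap: 0.572
gripper_force: 85.5
```

Emit:
play_rows:
  dp:
    - [-0.1,0.03,0]
    - [-0.22,0.07,0]
    - [-0.34,0.11,0]
    - [-0.46,0.15,0]
    - [-0.58,0.19,0]
    - [-0.68,0.22,0]
    - [-0.75,0.25,0]
  twist: [0.05,0.1,0.15,0.2,0.25,0.3,0.33]
  grip: [0.7,0.7,0.7,0.7,0.7,0.7,0.7]

```text
time_s: 25.3
position: [0.5598, 0.1785, 0.1969]
eef_rot: [0.887, 0.461, -0.001, 0.0]
force: [0.7, -0.7, -5.5]
finger_gap: 0.57
gripper_force: 85.1
```

Emit:
play_rows:
  dp:
    - [-0.08,0.07,0]
    - [-0.17,0.15,0]
    - [-0.26,0.23,0]
    - [-0.35,0.31,0]
    - [-0.44,0.39,0]
    - [-0.52,0.47,0]
    - [-0.6,0.54,0]
  twist: [0.07,0.14,0.21,0.28,0.36,0.43,0.5]
  grip: [0.7,0.7,0.7,0.7,0.7,0.7,0.7]

```text
time_s: 25.88
position: [0.5812, 0.0193, 0.1977]
eef_rot: [0.976, 0.216, 0.0, 0.0]
force: [0.8, -0.4, -6.3]
finger_gap: 0.567
gripper_force: 85.1
```

Emit:
play_rows:
  dp:
    - [-0.04,0.1,0]
    - [-0.08,0.21,0]
    - [-0.12,0.32,0]
    - [-0.16,0.43,0]
    - [-0.2,0.54,0.02]
    - [-0.24,0.65,0.05]
    - [-0.286,0.755,0.1]
    - [-0.286,0.755,0.1]
    - [-0.286,0.755,0.1]
    - [-0.286,0.755,0.1]
  twist: [0.06,0.12,0.18,0.24,0.3,0.36,0.408,0.408,0.408,0.408]
  grip: [0.7,0.7,0.7,0.7,0.7,0.7,0.7,0.7,0.7,0.7]

```text
time_s: 26.72
position: [0.5938, -0.1391, 0.1773]
eef_rot: [1.0, 0.007, -0.0, -0.0]
force: [-0.2, 1.0, -6.2]
finger_gap: 0.571
gripper_force: 85.5
```

```bash
python3 plan.py "594 -141 106 -89.5" "594 -141 95 -89.5"
python3 - <<'E'
from h import *
s=shot('side'); z=observe()['position'][2]-.0225+.05
show('c',blobs(s,(240,90,340,200),lambda h,S_,v:(h>17)&(h<35)&(S_>35)&(v>120),z,10))
E
```

```text
t 26.72 pos [ 593.8 -139.1  177.3] yaw -89.22 tilt [-0.0002  0.0006] q7 -0.93 gap 0.571 gf 85.5 F [-0.2  1.  -6.2]
-> 594 -141 106 -89.5 dp [0.0011, 0.0095, 0.3566] twist 0.0046
-> 594 -141 95 -89.5 dp [0.0, 0.0, 0.055] twist -0.0
c {'hole': np.False_, 'c': (580.5, -85.5), 'm': (571.7, -70.0), 'wh': (156.9, 75.4), 'a': -75.18, 'uv': [289.0, 167.4]}
c {'hole': np.True_, 'c': (564.1, -38.9), 'm': (567.0, -36.6), 'wh': (57.8, 34.2), 'a': 29.3, 'uv': [289.7, 175.3]}
```

Emit:
play_rows:
  dp:
    - [0.001,0.0095,0.07]
    - [0.001,0.0095,0.17]
    - [0.001,0.0095,0.27]
    - [0.001,0.0095,0.34]
    - [0.001,0.0095,0.37]
    - [0.001,0.0095,0.385]
    - [0.001,0.0095,0.385]
    - [0.001,0.0095,0.385]
  twist: [0.005,0.005,0.005,0.005,0.005,0.005,0.005,0.005]
  grip: [0.7,0.7,0.7,0.7,0.7,0.7,0.7,0.7]

```text
time_s: 27.43
position: [0.5947, -0.141, 0.1012]
eef_rot: [1.0, 0.005, 0.001, 0.0]
force: [0.3, 0.1, -6.1]
finger_gap: 0.568
gripper_force: 85.4
```

```bash
python3 plan.py "594 -141 95 -89.5"
python3 - <<'E'
from h import *
s=shot('side'); d=shot('top')
f=lambda i,r:cv2.resize(i[r[1]:r[3],r[0]:r[2]],(400,440),interpolation=cv2.INTER_CUBIC)
cv2.imwrite('pics/cube.png',np.hstack([f(s['image'],(240,140,330,239)),f(d['image'],(310,170,400,269))])[:,:,::-1])
E
```

```text
t 27.43 pos [ 594.7 -141.   101.2] yaw -89.44 tilt [ 0.0015 -0.0004] q7 -0.86 gap 0.568 gf 85.4 F [ 0.3  0.1 -6.1]
-> 594 -141 95 -89.5 dp [-0.0036, 0.0001, 0.031] twist 0.001
```

View pics/cube.png

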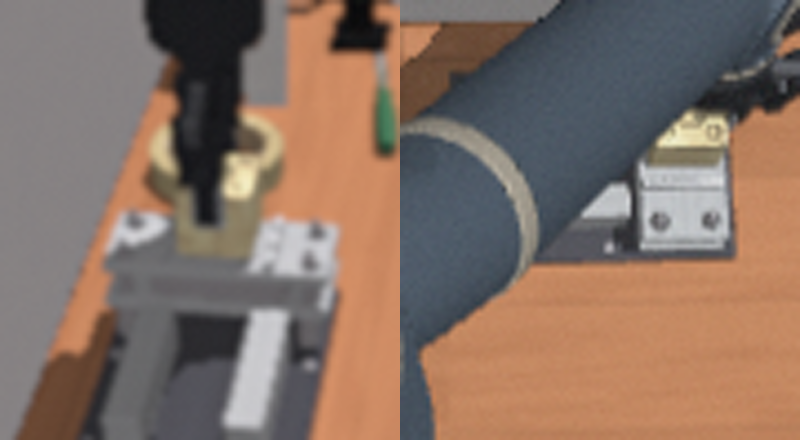

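The cube (side crop (215,220), top crop (690,135)) hangs between the ribs, just above the plate. I'll lower it until it touches.

Emit:
play_rows:
  dp:
    - [0,0,0.008]
    - [0,0,0.016]
    - [0,0,0.022]
    - [0,0,0.028]
    - [0,0,0.028]
  twist: [0,0,0,0,0]
  grip: [0.7,0.7,0.7,0.7,0.7]

```text
time_s: 27.95
position: [0.5941, -0.1407, 0.0959]
eef_rot: [1.0, 0.005, 0.0, -0.001]
force: [-3.2, 2.2, 2.5]
finger_gap: 0.569
gripper_force: 86.6
```

```bash
python3 plan.py
```

```text
t 27.95 pos [ 594.1 -140.7   95.9] yaw -89.45 tilt [0.0004 0.0011] q7 -0.86 gap 0.569 gf 86.6 F [-3.2  2.2  2.5]
```

It has touched down (force -6 to +2.5 N). Release and withdraw well clear.

Emit:
play_rows:
  dp:
    - [0,0,0]
    - [0,0,0]
    - [0,0,0]
    - [0,0,0]
    - [0,0,-0.1]
    - [0,0,-0.3]
    - [0,0,-0.5]
    - [0,0,-0.5]
    - [0,0,-0.5]
  twist: [0,0,0,0,0,0,0,0,0]
  grip: [0,0,0,0,0,0,0,0,0]

```text
time_s: 28.7
position: [0.5956, -0.1415, 0.1975]
eef_rot: [1.0, 0.005, 0.003, 0.0]
force: [0.1, -0.1, -0.2]
finger_gap: 1.001
gripper_force: 0.0
```

Emit:
play_rows:
  dp:
    - [-0.3,-0.9,0]
    - [-0.3,-0.9,0]
    - [-0.3,-0.9,0]
    - [-0.3,-0.9,0]
    - [-0.3,-0.9,0]
    - [-0.3,-0.9,0]
    - [-0.3,-0.9,0]
    - [-0.3,-0.9,0]
  twist: [0,0,0,0,0,0,0,0]
  grip: [0,0,0,0,0,0,0,0]

```text
time_s: 29.37
position: [0.5321, 0.038, 0.1944]
eef_rot: [1.0, 0.005, -0.0, 0.0]
force: [-0.2, -1.4, -0.8]
finger_gap: 1.001
gripper_force: 0.0
```

Run:
```python
from h import *
s=shot('side'); d=shot('top')
ye=lambda h,S_,v:(h>17)&(h<35)&(S_>35)&(v>185)
show('t',blobs(d,(340,170,396,225),ye,.122,5)); show('s',blobs(s,(265,160,315,215),ye,.122,5))
b=lambda h,S_,v:(S_<45)&(v>150)
show('tp',[x for x in blobs(d,(350,170,396,240),b,.072,2)])
f=lambda i,r:cv2.resize(i[r[1]:r[3],r[0]:r[2]],(400,440),interpolation=cv2.INTER_CUBIC)
cv2.imwrite('pics/end.png',np.hstack([f(s['image'],(240,140,330,239)),f(d['image'],(310,170,400,269))])[:,:,::-1])
```

```text
t {'hole': np.False_, 'c': (592.0, -142.4), 'm': (591.8, -142.0), 'wh': (49.4, 49.1), 'a': -0.39, 'uv': [374.3, 195.5]}
t {'hole': np.True_, 'c': (579.0, -159.0), 'm': (578.7, -158.9), 'wh': (10.6, 7.9), 'a': 49.33, 'uv': [380.2, 199.6]}
t {'hole': np.True_, 'c': (591.5, -148.9), 'm': (591.9, -149.3), 'wh': (21.1, 10.2), 'a': -0.44, 'uv': [376.7, 195.4]}
t {'hole': np.True_, 'c': (605.2, -128.8), 'm': (605.2, -129.2), 'wh': (13.6, 9.2), 'a': -41.84, 'uv': [369.8, 191.4]}
s {'hole': np.False_, 'c': (621.1, -166.6), 'm': (617.8, -159.8), 'wh': (111.5, 36.7), 'a': -78.43, 'uv': [280.8, 174.7]}
tp {'hole': np.False_, 'c': (512.9, -88.5), 'm': (512.8, -88.6), 'wh': (6.0, 4.6), 'a': -2.3, 'uv': [356.6, 225.3]}
tp {'hole': np.False_, 'c': (546.7, -86.3), 'm': (546.7, -85.8), 'wh': (36.9, 23.8), 'a': 88.82, 'uv': [355.1, 214.8]}
tp {'hole': np.False_, 'c': (544.7, -142.2), 'm': (540.8, -142.8), 'wh': (67.5, 62.4), 'a': -0.59, 'uv': [373.5, 215.7]}
tp {'hole': np.True_, 'c': (530.7, -160.2), 'm': (530.7, -160.2), 'wh': (12.7, 12.5), 'a': 73.28, 'uv': [379.4, 219.2]}
tp {'hole': np.True_, 'c': (531.0, -124.3), 'm': (530.7, -124.7), 'wh': (14.1, 13.0), 'a': 44.08, 'uv': [367.9, 219.4]}
tp {'hole': np.False_, 'c': (587.2, -135.0), 'm': (587.1, -134.7), 'wh': (10.1, 4.3), 'a': -79.42, 'uv': [370.4, 202.0]}
tp {'hole': np.False_, 'c': (600.8, -129.2), 'm': (600.8, -128.8), 'wh': (9.5, 3.7), 'a': -7.65, 'uv': [368.2, 197.9]}
tp {'hole': np.False_, 'c': (624.9, -86.6), 'm': (623.1, -84.7), 'wh': (31.2, 30.5), 'a': 87.84, 'uv': [353.9, 191.2]}
tp {'hole': np.False_, 'c': (648.5, -142.4), 'm': (649.9, -141.7), 'wh': (61.7, 39.1), 'a': -89.17, 'uv': [371.7, 183.2]}
tp {'hole': np.True_, 'c': (654.4, -123.7), 'm': (654.8, -123.7), 'wh': (14.2, 12.9), 'a': 60.67, 'uv': [365.8, 181.6]}
tp {'hole': np.True_, 'c': (655.0, -159.0), 'm': (655.1, -159.5), 'wh': (13.4, 12.6), 'a': 57.82, 'uv': [377.0, 181.4]}
```

View pics/end.png

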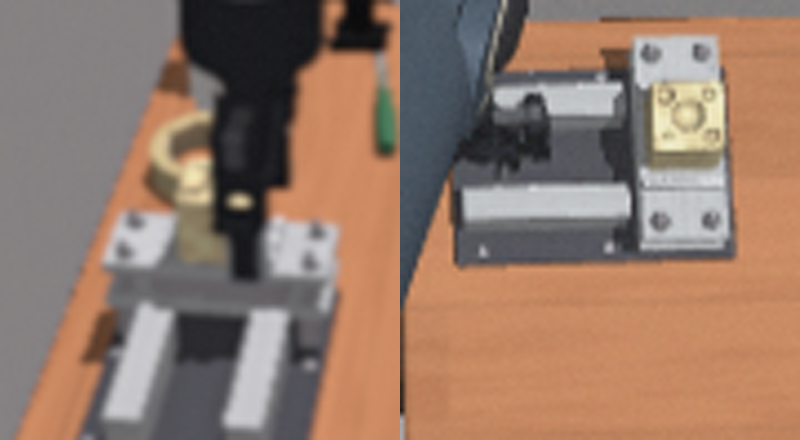

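The cube is at (592.0,-142.4) and the plate's holes average (592.9,-142.0), against the posts at (592.8,-142.5) in the same view. Everything stands straight and free of the gripper.

```bash
python3 -c "
from cell import ticket
print(ticket.job_done())"
```

```text
the job is handed in; nothing more can be done
None
```

The press is loaded and the job handed in at about 29 s of the 72 s allowed; the final view showed the stack straight, centred to about 1 mm and released, but the hand-in returned no verdict.

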